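# Seat the whole grinding disc, scrap the broken one

## Robot

A 7-joint arm with a two-finger parallel gripper is mounted at the origin on the work surface. World frame = base frame: x ahead of the robot, y to its left, z up, the work surface at z = 0. Lengths are in m, angles in rad, forces in N, time in s.
With the tool pointing down it reaches from about 0.425 to 1.025 m from the base axis. Payload 9.4 kg.
Tool frame: the origin (TCP) lies midway between the tips of the shut fingers; the grasp point (between the pads) lies 19 mm behind it (arm.hold_point_z is the distance from the TCP to the grasp point, in m); z points along the fingers, y is the direction in which the jaws open and shut (so a half turn about z gives the same grasp; the last joint's range is limited). The gripper opens to 85 mm and grips with 20 to 120 N. Pads are 22 mm wide; open, the fingers measure 114 mm over their backs; the gripper's body (76 mm by 85 mm) begins 54 mm behind the grasp point. The pads swing forward as they close: fully open they stand 13 mm farther back than shut.
Start: joints at [-1.177, 0.599, -0.003, 1.599, 0.002, 0.943, -0.08], TCP at [0.329, 0.646, 0.21] pointing down, gripper open.
Joint ranges: [-2.57, 2.57], [-0.35, 1.97], [-1.29, 1.29], [0.11, 2.56], [-1.05, 4.19], [0.11, 1.86], [-2.63, 2.63]. Speed limits (rad/s): [2.22, 2.22, 3.01, 3.01, 3.14, 3.14, 3.14].

## Interface

Orientations are given as a unit quaternion [x, y, z, w].
In Python, from workcell import arm gives the robot as it stands. The module is installed in compiled form; this text tells all that it offers.
- The arm moves only by the tool move_arm, never from a script. Its argument "increments" is a list of rows, each an object of numbers: "x", "y", "z": the shift along the world's x, y, z scaled (see below); "rx", "ry", "rz": the turn, a rotation vector about the world's x, y, z scaled (see below); "hand": the closure, from -1 (fully open) to 1 (shut). In form: [{"x": .., "y": .., "z": .., "rx": .., "ry": .., "rz": .., "hand": ..}, ...]. A call has 1 to 12 rows; each row is the pose to reach, as a shift and turn from the pose measured when the call began; what a row does not reach only later rows make up. The controller multiplies each number of a shift by 150 mm and each number of a turn by pi/2 rad. A row lasts 1/12 s, in which the tool goes at most 41.7 mm and 7.16 degrees, less where a joint would pass 70% of its speed; a pose out of reach is approached as far as the arm can. A call with a number of a shift or a turn outside -1 to 1 is refused whole. A call with a gripper value outside its range is refused whole. The fingers move at their own pace and stop on an object; "grip_force" is the grip in N (left out, the last holds). Time passes only in rows, so rows that repeat a pose let the fingers close. It gives the time, the measured TCP pose, the force and the opening at its end, in the units of the state.
- arm.observe(): the state, without advancing time (a new reading comes with each control period).
- arm.camera(name): name is "scene" or "top" or "wrist"; returns the picture (384x512x3 uint8, red, green, blue); there is no depth.
- arm.camera_model(name): a dict with "mtx" (3x3 intrinsics, pixels), "k1" (the pictures are not rectified: a ray, as slopes to the right and down, at radius r is drawn at 1 + k1 r^2 times it, then the intrinsics apply), "xyz" and "orientation" of the camera in the world. Camera axes: x right, y up, looking along -z (the intrinsics and any distortion apply to the point x, -y, -z); pixel columns grow to the right and rows downward; lengths in m; the calibration is good to about 2 mm. A picture is of the moment at which its call begins: read the wrist's pose just before it. camera_model takes no time and is no camera call; for the wrist camera it gives the pose at the moment of the call.
- arm.finish_job(): hands the job in, once; it reports no verdict.
The state is a dict: "clock": time; "q": joint angles; "qd": joint speeds; "tau": joint torques, N m; "ee_pos": TCP position; "ee_rot": TCP orientation; "force": force on the tool from outside, world axes, zero at the start; "wrist_torque": the same for the moment, N m; "grip_width": finger opening in m.
Only numpy, scipy, OpenCV 4.12 (cv2) and the standard library are available. Lean on these libraries where they do the work, as an engineer would, in place of code of your own. Each camera call takes 0.05 s, during which the arm holds its last target.

## Task

Two steel grinding discs from the coffee grinder lie on the bench plate. Slide the whole round one across the plate until it drops flat into the shallow round pocket, and push the broken one, with a straight broken edge, off the end of the plate through the sprung flap so that it falls into the scrap box and the flap closes behind it. Keep the discs sliding on the plate, do not lift them, and leave the tin, the spacer ring and the jar where they stand.

Things in the scene. Friction and masses are not known exactly. Their poses are not given: they have to be found in the camera images.
- bench: Fixed bench. Origin on the table, x across, y along, z up. Level dark steel plate, top 80 mm above the table, x -125 to +125, y -200 to +240 mm; pocket centre at (0, +135). At the -y end a grey sheet-metal scrap box, 135 mm wide, y -200 to -360 mm, its top 120 mm above the table. Place and yaw vary.
- seat (a point): Centre of the bright floor of the round pocket in the plate: pocket 95 mm in diameter, 6 mm deep (floor 74 mm above the table), flat floor, small chamfer at the rim. Axes parallel to the bench's.
- mouth (a point): Middle of the plate's -y end edge, level with its top; axes as the bench's. Scrap box inside: x -63 to +63, y 0 to -156 mm, a steep chute down from the edge to a floor 75 mm below; its side walls (40 mm above the plate's top) start at this edge. Flap and roof (36 to 40 mm above the plate's top) start 15 mm beyond it; between, open above. A disc wholly past the edge falls in.
- flap (a joint): Angle of the steel flap in the scrap box's mouth, rad: 0 hangs shut, up to 1.45 as it swings inwards, away from the plate, about a level hinge 36 mm above the plate's top. 118 mm wide, 33 mm tall, shut by a light spring (0.6 to 3 N at its lower edge): a disc slid against it pushes it open.
- post: Fixed upright steel post standing on the plate, 20 mm in diameter, 45 mm tall, between the discs' starting area and the pocket. Origin: centre of its foot, at the plate's top. Its place on the plate varies.
- whole_disc: Whole round steel grinding disc lying flat on the plate, 90 mm in diameter, 12 mm thick, about 0.45 kg, dark ribs on top. Origin: centre of its underside, z up. Too wide to grip across; slides on the plate when pushed at its rim. Seated in the pocket it stands 6 mm proud.
- broken_disc: The same disc with a piece snapped off along a straight edge 22 mm from the centre on its own +x side (it spans x -45 to +22 mm), 12 mm thick, about 0.36 kg. Origin: centre of the round part's underside; centre of mass 8 mm from there towards its own -x. Any yaw. Either disc may lie on either side of the plate.
- tin: Small open aluminium tin standing on the plate beyond the pocket, 50 mm in diameter, 45 mm tall, not to be moved. Origin: centre of its underside.
- spacer: Brass spacer ring lying on the plate beyond the pocket, 60 mm outside diameter, 14 mm tall, not to be moved. Origin: centre of its underside.
- jar: Amber jar, 80 mm in diameter, 120 mm tall, on the table to the left of the bench, not to be moved. Origin: centre of its underside.

How it is judged:
By the outcome, as a careful person would: the job done as asked, in the order asked, and still so for the second after the job is handed in, with the robot touching nothing.
It also fails if it takes over 61 s, if anything falls off the work surface, if the arm or the gripper's body presses on something with over 40 N, if the wrist force passes 120 N, or if a joint passes its speed limit or range.

## Working session

There is one attempt and no reset: what is moved stays moved. The work goes in short steps, Python scripts to look and compute and a tool call to move; the robot and the scene stay as the last step left them, time stands still between calls to the robot, and variables do not carry over. Pictures are saved under pics/ and viewed, and the job is handed in when it is done.

Besides the shell and the picture viewer there is one more tool, called after "Request:" as name(argument=value, ...), one argument or row to a line, values as JSON. move_arm: Moves the arm, as the interface text tells. Its arguments: {"type":"object","properties":{"increments":{"type":"array","items":{"type":"object","properties":{"x":{"type":"number"},"y":{"type":"number"},"z":{"type":"number"},"rx":{"type":"number"},"ry":{"type":"number"},"rz":{"type":"number"},"hand":{"type":"number"}}}},"grip_force":{"type":"number"}},"required":["increments"]}

```bash
mkdir -p pics; python3 - <<'E'
from workcell import arm
import cv2
for n in ["scene","top"]:
    im=arm.camera(n); cv2.imwrite(f"pics/{n}0.png",im[:,:,::-1]); m=arm.camera_model(n); print(n,m)
print(arm.observe())
E
```

```text
scene {'mtx': array([[483.93838475,   0.        , 258.36034097],
       [  0.        , 483.93838475, 196.09902696],
       [  0.        ,   0.        ,   1.        ]]), 'k1': -0.024406180698816234, 'xyz': array([ 1.33806349, -0.12103331,  0.95060044]), 'orientation': array([0.29310893, 0.21339159, 0.56405251, 0.74188675])}
top {'mtx': array([[439.35532722,   0.        , 250.5490403 ],
       [  0.        , 439.35532722, 194.88840021],
       [  0.        ,   0.        ,   1.        ]]), 'k1': 0.04344331995805611, 'xyz': array([0.4876668 , 0.09440108, 1.24652153]), 'orientation': array([ 0.02238713, -0.0334703 , -0.70162395,  0.71140873])}
{'clock': 0.1, 'q': array([-1.17671411,  0.60008168, -0.00255332,  1.60006606,  0.00183174,
        0.94291658, -0.07981428]), 'qd': array([ 0.00080652, -0.00210162, -0.00110526, -0.00274577, -0.00202701,
       -0.00093994,  0.00060749]), 'tau': array([ 5.14808329e-03, -7.77990460e+01,  1.56978238e+00, -2.58625406e+01,
        1.26215030e-02,  5.48481141e-03, -7.83627030e-07]), 'ee_pos': array([0.32865269, 0.64570314, 0.20887102]), 'ee_rot': array([ 2.33188683e-01,  9.72431230e-01, -7.28837621e-04, -9.45896433e-05]), 'force': array([-0.11324493, -0.48750846, -0.36791086]), 'wrist_torque': array([-0.0295809 ,  0.04650409,  0.02708592]), 'grip_width': 0.08565717426535449}
```

View pics/top0.png

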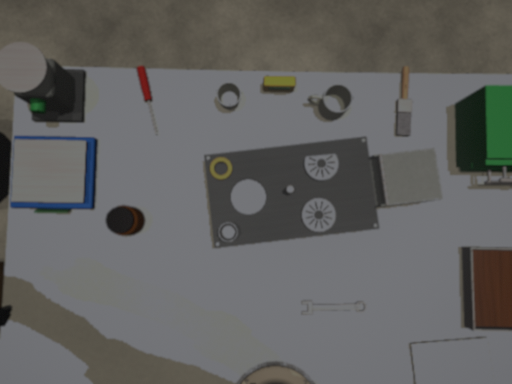

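View pics/scene0.png

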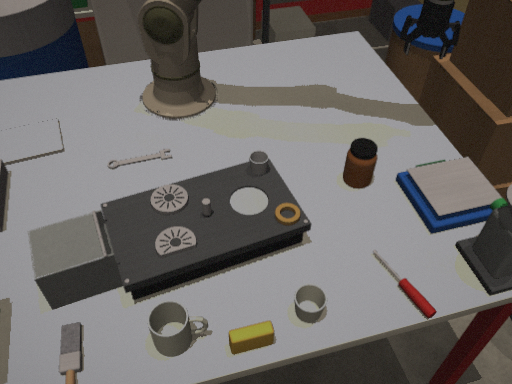

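The top view shows the pocket at (248,197), the post near (290,189), the whole disc at (319,215), the broken disc at (321,165) with its straight edge upward, the tin at (228,232), the spacer at (221,168) and the scrap box at the right. Next I'll measure these.

```bash
cat > h.py <<'E'
import numpy as np, cv2
from scipy.spatial.transform import Rotation as R
def ray(m,uv):
    K=m['mtx']; d=np.array([(uv[0]-K[0,2])/K[0,0],(uv[1]-K[1,2])/K[1,1]])
    s=d.copy()
    for _ in range(20): s=d/(1+m['k1']*(s@s))
    v=R.from_quat(m['orientation']).apply([s[0],-s[1],-1]); return m['xyz'],v
def plane(m,uv,z):
    o,v=ray(m,uv); return o+v*(z-o[2])/v[2]
def proj(m,p):
    c=R.from_quat(m['orientation']).inv().apply(np.array(p)-m['xyz'])
    s=np.array([c[0],-c[1]])/-c[2]; s=s*(1+m['k1']*(s@s)); K=m['mtx']
    return s*[K[0,0],K[1,1]]+[K[0,2],K[1,2]]
E
python3 - <<'E'
from h import *
from workcell import arm
m=arm.camera_model('top'); im=cv2.imread('pics/top0.png')
g=cv2.cvtColor(im,cv2.COLOR_BGR2GRAY)
big=cv2.resize(im[130:260,195:450],None,fx=3,fy=3,interpolation=cv2.INTER_CUBIC); cv2.imwrite('pics/topz.png',big)
# plate mask (dark)
mask=((g<85)).astype(np.uint8); mask[:, :200]=0; mask[:,385:]=0; mask[:135]=0; mask[260:]=0
c=max(cv2.findContours(mask,cv2.RETR_EXTERNAL,cv2.CHAIN_APPROX_NONE)[0],key=cv2.contourArea)
print('plate',cv2.boundingRect(c),cv2.approxPolyDP(c,5,True).reshape(-1,2).tolist())
b=((g>120)).astype(np.uint8); 
pl=np.zeros_like(b); cv2.fillPoly(pl,[np.array([[210,158],[361,142],[373,224],[219,242]])],1)
b*=pl
for c in cv2.findContours(b,cv2.RETR_EXTERNAL,cv2.CHAIN_APPROX_NONE)[0]:
    a=cv2.contourArea(c)
    if a<15: continue
    (x,y),r=cv2.minEnclosingCircle(c); M=cv2.moments(c)
    ce=(M['m10']/M['m00'],M['m01']/M['m00'])
    print(round(a),np.round(ce,1),np.round([x,y,r],1),'z.08',plane(m,ce,.08).round(4),'z.092 encl',plane(m,(x,y),.092).round(4), 'r mm', round(r*(m['xyz'][2]-.09)/439*1000,1))
E
```

```text
plate (205, 137, 180, 111) [[379, 156], [368, 155], [365, 137], [212, 154], [208, 160], [205, 155], [214, 246], [378, 227], [376, 209], [384, 207]]
```

View pics/topz.png

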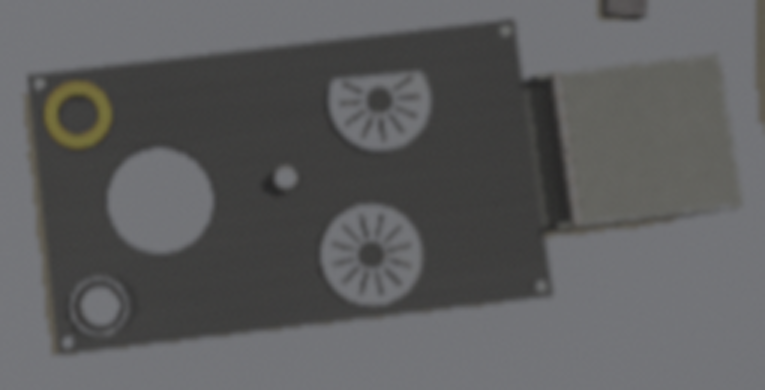

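The zoomed picture shows the parts clearly. Plate grey is about 60 and bright parts about 110, so I'll lower the threshold.

```bash
cat >> h.py <<'E'
def blobs(im,m,poly,t,zs=(.08,.092),lo=15):
    g=cv2.cvtColor(im,cv2.COLOR_BGR2GRAY)
    g=cv2.resize(g,None,fx=4,fy=4,interpolation=cv2.INTER_LINEAR)
    b=(g>t).astype(np.uint8); pl=np.zeros_like(b); cv2.fillPoly(pl,[(np.array(poly)*4).astype(np.int32)],1); b*=pl
    out=[]
    for c in cv2.findContours(b,cv2.RETR_EXTERNAL,cv2.CHAIN_APPROX_NONE)[0]:
        if cv2.contourArea(c)<lo*16: continue
        c=(c.reshape(-1,2)+.5)/4-.5
        out.append([[plane(m,p,z)[:2] for p in c] for z in zs]+[c])
    return out
def fitc(P):
    P=np.array(P); A=np.c_[2*P,np.ones(len(P))]; s=np.linalg.lstsq(A,(P**2).sum(1),rcond=None)[0]
    return s[:2],np.sqrt(s[2]+s[:2]@s[:2])
E
python3 - <<'E'
from h import *
from workcell import arm
m=arm.camera_model('top'); im=cv2.imread('pics/top0.png')
g=cv2.cvtColor(im,cv2.COLOR_BGR2GRAY)
print('levels',g[197,248],g[210,265],g[205,319],g[180,410],g[300,250])
for o in blobs(im,m,[[211,159],[361,142],[374,224],[219,243]],85):
    for z,P in zip((.08,.092),o):
        c,r=fitc(P); print(z,c.round(4),'r',r.round(4),'px',o[2].mean(0).round(1),len(P))
# plate corners
cs=np.array([[30,75],[514,20],[551,294],[54,352]])/3.+[195,130]-.33
W=np.array([plane(m,p,.08)[:2] for p in cs]); print(W.round(4)); print(np.linalg.norm(np.roll(W,-1,0)-W,axis=1).round(4))
hl=np.array([[39,84],[505,31],[541,286],[67,343]])/3.+[195,130]-.33
W=np.array([plane(m,p,.08)[:2] for p in hl]); print(W.round(4),W.mean(0)); d=W[0]-W[1]; d2=W[3]-W[2];print(np.degrees([np.arctan2(*d[::-1]),np.arctan2(*d2[::-1])]))
E
```

```text
levels 116 64 113 97 117
0.08 [0.4819 0.1349] r 0.0171 px [228.  231.6] 146
0.092 [0.482  0.1345] r 0.0169 px [228.  231.6] 146
0.08 [ 0.5311 -0.1045] r 0.0448 px [318.5 214.4] 387
0.092 [ 0.5307 -0.1025] r 0.0443 px [318.5 214.4] 387
0.08 [ 0.5987 -0.0282] r 0.0095 px [289.9 188.5] 81
0.092 [ 0.5975 -0.0269] r 0.0094 px [289.9 188.5] 81
0.08 [0.5758 0.0837] r 0.047 px [247.9 196.6] 401
0.092 [0.5749 0.0838] r 0.0465 px [247.9 196.6] 401
0.08 [0.652  0.1569] r 0.0282 px [220.7 167.7] 245
0.092 [0.6503 0.1562] r 0.0279 px [220.7 167.7] 245
0.08 [ 0.6624 -0.1123] r 0.0413 px [321.4 165. ] 371
0.092 [ 0.6606 -0.1102] r 0.0409 px [321.4 165. ] 371
[[ 0.6863  0.2009]
 [ 0.7429 -0.2322]
 [ 0.4979 -0.2631]
 [ 0.4411  0.1746]]
[0.4368 0.2469 0.4414 0.2467]
[[ 0.6784  0.1928]
 [ 0.7328 -0.2241]
 [ 0.5048 -0.2544]
 [ 0.4491  0.1634]] [ 0.59126321 -0.03057797]
[97.43227107 97.60414813]
```

```bash
cat >> h.py <<'E'
YAW=np.radians(7.5); EX=np.array([np.cos(YAW),np.sin(YAW)]); EY=np.array([-np.sin(YAW),np.cos(YAW)])
SEAT=np.array([.5760,.0837]); O=SEAT-.135*EY
def tob(p): d=np.array(p)[...,:2]-O; return np.stack([d@EX,d@EY],-1)
def tow(b): return O+b[0]*EX+b[1]*EY
E
python3 - <<'E'
from h import *
from workcell import arm
m=arm.camera_model('top'); im=cv2.imread('pics/top0.png')
B=blobs(im,m,[[211,159],[361,142],[374,224],[219,243]],85,zs=(.092,.125,.074))
print('origin',O)
for o in B:
    c,r=fitc(o[0]);print('z092',(tob(c)*1e3).round(1),(r*1e3).round(1),' z125',(tob(fitc(o[1])[0])*1e3).round(1),'z074',(tob(fitc(o[2])[0])*1e3).round(1))
P=tob(np.array(B[-1][0]))
# arc-only fit and flat
c,r=fitc(P)
for _ in range(8):
    d=np.hypot(*(P-c).T); k=abs(d-r)<.0015 if _>2 else d>r-.002
    c,r=fitc(P[k])
fl=P[np.hypot(*(P-c).T)<r-.004]; q=np.polyfit(fl[:,1],fl[:,0],1)
print('broken centre',c*1e3,'r',r*1e3,'flat slope deg',np.degrees(np.arctan(q[0])),'x at y=c',(np.polyval(q,c[1])-c[0])*1e3)
# scene cross-check
ms=arm.camera_model('scene'); s=cv2.imread('pics/scene0.png')
for n,b,z in [('whole',tob(fitc(B[1][0])[0]),.092),('broken',c,.092),('seat',(0,.135),.074)]:
    uv=proj(ms,[*tow(b),z]); print(n,uv.round(1)); cv2.circle(s,tuple(np.round(uv).astype(int)),1,(0,0,255),-1)
    for a in np.arange(0,6.3,.25):
        r=.0475 if n=='seat' else .045
        u=proj(ms,[*tow(np.array(b)+r*np.array([np.cos(a),np.sin(a)])),z]); cv2.circle(s,tuple(np.round(u).astype(int)),0,(0,0,255),-1)
cv2.imwrite('pics/scz.png',cv2.resize(s[140:300,20:320],None,fx=2.6,fy=2.6))
E
```

```text
origin [ 0.59362104 -0.05014506]
z092 [-86.6 197.6] 16.9  z125 [-86.6 196.4] z074 [-86.6 198.2]
z092 [-69.2 -43.7] 44.3  z125 [-69.7 -37.9] z074 [-68.9 -46.8]
z092 [ 6.9 22.5] 9.4  z125 [ 4.2 26.4] z074 [ 8.4 20.4]
z092 [ -1.1 135.2] 46.5  z125 [ -3.5 135.8] z074 [  0.2 134.9]
z092 [ 83.1 197.2] 27.9  z125 [ 78.3 196.1] z074 [ 85.7 197.8]
z092 [ 58.6 -68.3] 40.9  z125 [ 54.5 -61.8] z074 [ 60.8 -71.8]
broken centre [ 65.27578059 -68.48886989] r 44.957015272702975 flat slope deg 1.3668811375505465 x at y=c 22.431914283040587
whole [169.  196.9]
broken [175.2 241.5]
seat [248.9 200.4]
```

View pics/scz.png

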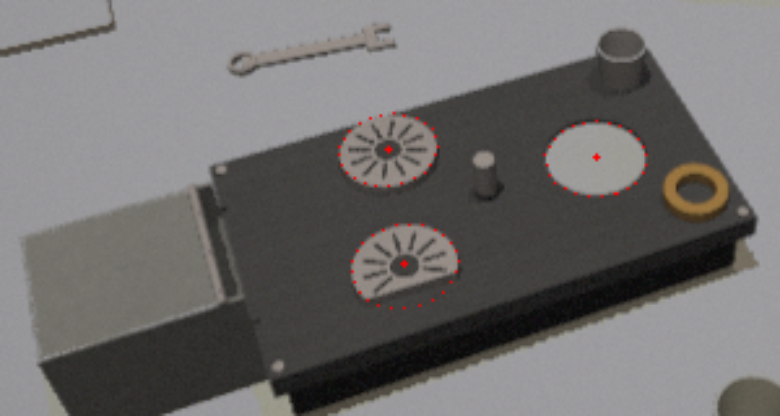

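Both cameras agree with the measured geometry: whole disc at bench (-69,-44), broken disc at (65,-68) with its flat facing +x, post at (4,26). Now I'll work out the waypoints.

```bash
python3 - <<'E'
from h import *
for b in [(-.069,-.102),(-.069,.02),(-.1,.02)]: print(b,tow(b).round(4))
E
```

```text
(-0.069, -0.102) [ 0.5385 -0.1603]
(-0.069, 0.02) [ 0.5226 -0.0393]
(-0.1, 0.02) [ 0.4919 -0.0434]
```

Request:
move_arm(
  increments=[
    {"x": 0.05, "y": -0.27, "rz": -0.07, "hand": -0.4},
    {"x": 0.12, "y": -0.54, "rz": -0.14, "hand": -0.4},
    {"x": 0.18, "y": -0.8, "rz": -0.21, "hand": -0.4},
    {"x": 0.25, "y": -1, "rz": -0.28, "hand": -0.4},
    {"x": 0.25, "y": -1, "rz": -0.28, "hand": -0.4},
  ],
)

```text
validation failed for argument at $.in...
```

Request:
move_arm(
  increments=[
    {"x": 0.05, "y": -0.27, "z": 0.0, "rx": 0.0, "ry": 0.0, "rz": -0.07, "hand": -0.4},
    {"x": 0.12, "y": -0.54, "z": 0.0, "rx": 0.0, "ry": 0.0, "rz": -0.14, "hand": -0.4},
    {"x": 0.18, "y": -0.8, "z": 0.0, "rx": 0.0, "ry": 0.0, "rz": -0.21, "hand": -0.4},
    {"x": 0.25, "y": -0.99, "z": 0.0, "rx": 0.0, "ry": 0.0, "rz": -0.28, "hand": -0.4},
  ],
)

```text
clock: 0.43
ee_pos: [0.3663, 0.4933, 0.2085]
ee_rot: [0.443, 0.897, -0.002, -0.0]
force: [0.1, 0.5, -0.4]
grip_width: 0.0601
```

Request:
move_arm(
  increments=[
    {"x": 0.07, "y": -0.27, "z": 0.0, "rx": 0.0, "ry": 0.0, "rz": -0.07, "hand": -0.4},
    {"x": 0.14, "y": -0.54, "z": 0.0, "rx": 0.0, "ry": 0.0, "rz": -0.14, "hand": -0.4},
    {"x": 0.21, "y": -0.8, "z": 0.0, "rx": 0.0, "ry": 0.0, "rz": -0.21, "hand": -0.4},
    {"x": 0.28, "y": -0.99, "z": 0.0, "rx": 0.0, "ry": 0.0, "rz": -0.28, "hand": -0.4},
  ],
)

```text
clock: 0.77
ee_pos: [0.4082, 0.3414, 0.2084]
ee_rot: [0.63, 0.776, -0.002, -0.0]
force: [0.6, 0.1, -0.3]
grip_width: 0.06
```

Request:
move_arm(
  increments=[
    {"x": 0.07, "y": -0.27, "z": 0.0, "rx": 0.0, "ry": 0.0, "rz": -0.05, "hand": -0.4},
    {"x": 0.14, "y": -0.54, "z": 0.0, "rx": 0.0, "ry": 0.0, "rz": -0.05, "hand": -0.4},
    {"x": 0.21, "y": -0.8, "z": 0.0, "rx": 0.0, "ry": 0.0, "rz": -0.05, "hand": -0.4},
    {"x": 0.28, "y": -0.99, "z": 0.0, "rx": 0.0, "ry": 0.0, "rz": -0.05, "hand": -0.4},
  ],
)

```text
clock: 1.1
ee_pos: [0.4498, 0.1895, 0.2084]
ee_rot: [0.661, 0.751, -0.003, -0.0]
force: [1.3, 0.9, 0.2]
grip_width: 0.0599
```

Request:
move_arm(
  increments=[
    {"x": 0.07, "y": -0.27, "z": 0.0, "rx": 0.0, "ry": 0.0, "rz": 0.0, "hand": -0.4},
    {"x": 0.14, "y": -0.54, "z": 0.0, "rx": 0.0, "ry": 0.0, "rz": 0.0, "hand": -0.4},
    {"x": 0.21, "y": -0.8, "z": 0.0, "rx": 0.0, "ry": 0.0, "rz": 0.0, "hand": -0.4},
    {"x": 0.28, "y": -0.99, "z": 0.0, "rx": 0.0, "ry": 0.0, "rz": 0.0, "hand": -0.4},
  ],
)

```text
clock: 1.43
ee_pos: [0.4916, 0.0376, 0.2085]
ee_rot: [0.661, 0.75, -0.003, -0.0]
force: [-0.6, 0.2, 0.5]
grip_width: 0.0598
```

Request:
move_arm(
  increments=[
    {"x": 0.07, "y": -0.27, "z": 0.0, "rx": 0.0, "ry": 0.0, "rz": 0.0, "hand": -0.4},
    {"x": 0.14, "y": -0.54, "z": 0.0, "rx": 0.0, "ry": 0.0, "rz": 0.0, "hand": -0.4},
    {"x": 0.21, "y": -0.8, "z": 0.0, "rx": 0.0, "ry": 0.0, "rz": 0.0, "hand": -0.4},
    {"x": 0.28, "y": -0.99, "z": 0.0, "rx": 0.0, "ry": 0.0, "rz": 0.0, "hand": -0.4},
  ],
)

```text
clock: 1.77
ee_pos: [0.5333, -0.1145, 0.2085]
ee_rot: [0.662, 0.749, -0.003, -0.0]
force: [1.0, 0.2, 0.7]
grip_width: 0.0594
```

Request:
move_arm(
  increments=[
    {"x": 0.03, "y": -0.2, "z": -0.1, "rx": 0.0, "ry": 0.0, "rz": 0.0, "hand": -0.4},
    {"x": 0.04, "y": -0.31, "z": -0.3, "rx": 0.0, "ry": 0.0, "rz": 0.0, "hand": -0.4},
    {"x": 0.04, "y": -0.31, "z": -0.5, "rx": 0.0, "ry": 0.0, "rz": 0.0, "hand": -0.4},
    {"x": 0.04, "y": -0.31, "z": -0.68, "rx": 0.0, "ry": 0.0, "rz": 0.0, "hand": -0.4},
    {"x": 0.04, "y": -0.31, "z": -0.75, "rx": 0.0, "ry": 0.0, "rz": 0.0, "hand": -0.4},
  ],
)

```text
clock: 2.18
ee_pos: [0.5374, -0.1609, 0.0927]
ee_rot: [0.663, 0.749, -0.005, -0.002]
force: [-0.8, -0.0, 0.4]
grip_width: 0.06
```

```bash
python3 - <<'E'
from h import *
from workcell import arm
o=arm.observe(); print(o['ee_pos'],tob(o['ee_pos']),R.from_quat(o['ee_rot']).as_matrix().round(3).tolist(),o['force'])
for n in ('wrist','scene'): cv2.imwrite(f'pics/{n}1.png',arm.camera(n)[:,:,::-1])
s=cv2.imread('pics/scene1.png');cv2.imwrite('pics/scene1z.png',cv2.resize(s[100:300,20:320],None,fx=2.6,fy=2.6))
E
```

```text
[ 0.53743266 -0.16093116  0.09268116] [-0.07016817 -0.10250425] [[-0.122, 0.992, -0.009], [0.993, 0.122, -0.004], [-0.003, -0.01, -1.0]] [-0.7820941  -0.00331734  0.43643145]
```

View pics/wrist1.png

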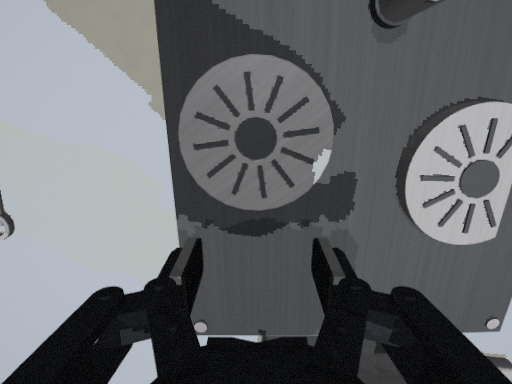

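View pics/scene1z.png

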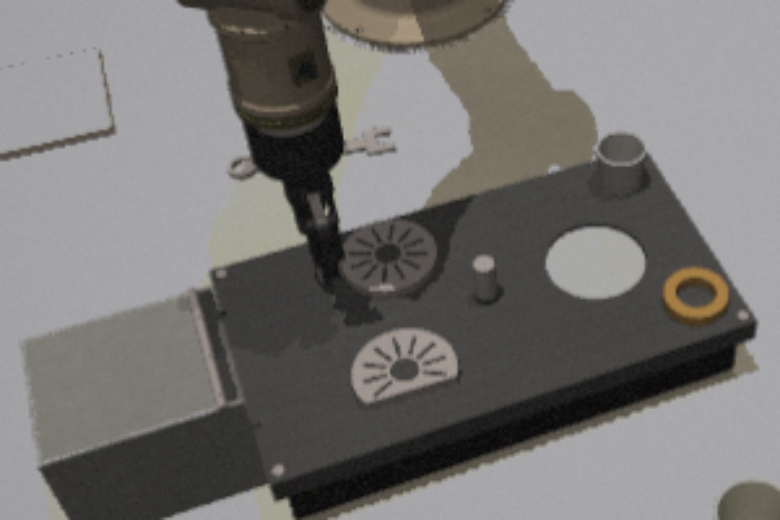

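The wrist view shows the whole disc (centre about (256,138)) squarely ahead of the two fingers, at columns 190 and 325. The scene view agrees. I'll lower in steps until I feel the plate.

Request:
move_arm(
  increments=[
    {"x": 0.0, "y": 0.0, "z": -0.03, "rx": 0.0, "ry": 0.0, "rz": 0.0, "hand": -0.4},
    {"x": 0.0, "y": 0.0, "z": -0.05, "rx": 0.0, "ry": 0.0, "rz": 0.0, "hand": -0.4},
    {"x": 0.0, "y": 0.0, "z": -0.06, "rx": 0.0, "ry": 0.0, "rz": 0.0, "hand": -0.4},
  ],
)

```text
clock: 2.53
ee_pos: [0.5387, -0.1604, 0.0861]
ee_rot: [0.662, 0.749, -0.004, -0.001]
force: [-0.9, 0.3, 0.4]
grip_width: 0.0599
```

Request:
move_arm(
  increments=[
    {"x": 0.0, "y": 0.0, "z": -0.01, "rx": 0.0, "ry": 0.0, "rz": 0.0, "hand": -0.4},
    {"x": 0.0, "y": 0.0, "z": -0.02, "rx": 0.0, "ry": 0.0, "rz": 0.0, "hand": -0.4},
  ],
)

```text
clock: 2.7
ee_pos: [0.5393, -0.1603, 0.0838]
ee_rot: [0.662, 0.75, -0.004, -0.001]
force: [0.2, -0.2, -0.1]
grip_width: 0.0597
```

Request:
move_arm(
  increments=[
    {"x": 0.0, "y": 0.0, "z": -0.01, "rx": 0.0, "ry": 0.0, "rz": 0.0, "hand": -0.4},
    {"x": 0.0, "y": 0.0, "z": -0.015, "rx": 0.0, "ry": 0.0, "rz": 0.0, "hand": -0.4},
  ],
)

```text
clock: 2.87
ee_pos: [0.5396, -0.1602, 0.0819]
ee_rot: [0.662, 0.75, -0.003, -0.0]
force: [0.5, -0.0, 0.3]
grip_width: 0.0598
```

Request:
move_arm(
  increments=[
    {"x": 0.0, "y": 0.0, "z": -0.01, "rx": 0.0, "ry": 0.0, "rz": 0.0, "hand": -0.4},
    {"x": 0.0, "y": 0.0, "z": -0.015, "rx": 0.0, "ry": 0.0, "rz": 0.0, "hand": -0.4},
  ],
)

```text
clock: 3.03
ee_pos: [0.5396, -0.1602, 0.0796]
ee_rot: [0.662, 0.75, -0.003, -0.0]
force: [-0.1, 1.1, -0.9]
grip_width: 0.0595
```

Request:
move_arm(
  increments=[
    {"x": 0.0, "y": 0.0, "z": -0.01, "rx": 0.0, "ry": 0.0, "rz": 0.0, "hand": -0.4},
    {"x": 0.0, "y": 0.0, "z": -0.015, "rx": 0.0, "ry": 0.0, "rz": 0.0, "hand": -0.4},
  ],
)

```text
clock: 3.2
ee_pos: [0.5396, -0.1602, 0.0772]
ee_rot: [0.662, 0.75, -0.003, -0.0]
force: [-0.0, 0.1, 0.6]
grip_width: 0.0597
```

Request:
move_arm(
  increments=[
    {"x": 0.0, "y": 0.0, "z": -0.01, "rx": 0.0, "ry": 0.0, "rz": 0.0, "hand": -0.4},
    {"x": 0.0, "y": 0.0, "z": -0.01, "rx": 0.0, "ry": 0.0, "rz": 0.0, "hand": -0.4},
  ],
)

```text
clock: 3.37
ee_pos: [0.5394, -0.1602, 0.0753]
ee_rot: [0.662, 0.75, -0.003, -0.001]
force: [-0.5, -0.3, 0.1]
grip_width: 0.0593
```

Request:
move_arm(
  increments=[
    {"x": 0.0, "y": 0.0, "z": -0.008, "rx": 0.0, "ry": 0.0, "rz": 0.0, "hand": -0.4},
    {"x": 0.0, "y": 0.0, "z": -0.008, "rx": 0.0, "ry": 0.0, "rz": 0.0, "hand": -0.4},
  ],
)

```text
clock: 3.53
ee_pos: [0.5393, -0.1601, 0.0739]
ee_rot: [0.662, 0.75, -0.003, -0.001]
force: [0.0, 0.6, 0.2]
grip_width: 0.0597
```

Request:
move_arm(
  increments=[
    {"x": 0.0, "y": 0.0, "z": -0.008, "rx": 0.0, "ry": 0.0, "rz": 0.0, "hand": -0.4},
    {"x": 0.0, "y": 0.0, "z": -0.008, "rx": 0.0, "ry": 0.0, "rz": 0.0, "hand": -0.4},
  ],
)

```text
clock: 3.7
ee_pos: [0.5392, -0.1601, 0.0725]
ee_rot: [0.662, 0.75, -0.004, -0.001]
force: [-0.4, 0.3, 0.3]
grip_width: 0.0597
```

Still no contact. From the linkage the tips are below 0.0855, well under the disc's top at 0.092. I'll push along bench +y.

Request:
move_arm(
  increments=[
    {"x": -0.008, "y": 0.06, "z": 0.0, "rx": 0.0, "ry": 0.0, "rz": 0.0, "hand": -0.4},
    {"x": -0.016, "y": 0.12, "z": 0.0, "rx": 0.0, "ry": 0.0, "rz": 0.0, "hand": -0.4},
    {"x": -0.024, "y": 0.18, "z": 0.0, "rx": 0.0, "ry": 0.0, "rz": 0.0, "hand": -0.4},
    {"x": -0.032, "y": 0.24, "z": 0.0, "rx": 0.0, "ry": 0.0, "rz": 0.0, "hand": -0.4},
    {"x": -0.04, "y": 0.3, "z": 0.0, "rx": 0.0, "ry": 0.0, "rz": 0.0, "hand": -0.4},
  ],
)

```text
clock: 4.12
ee_pos: [0.533, -0.1136, 0.0725]
ee_rot: [0.661, 0.75, -0.003, -0.001]
force: [-0.0, -0.2, 0.1]
grip_width: 0.06
```

```bash
python3 - <<'E'
from h import *
from workcell import arm
o=arm.observe(); print(o['ee_pos'],tob(o['ee_pos']),o['force'])
for n in ('wrist',): cv2.imwrite(f'pics/{n}2.png',arm.camera(n)[:,:,::-1])
E
```

```text
[ 0.53304777 -0.11357986  0.07252554] [-0.06833496 -0.05498572] [-0.03333962 -0.22058897  0.0954335 ]
```

View pics/wrist2.png

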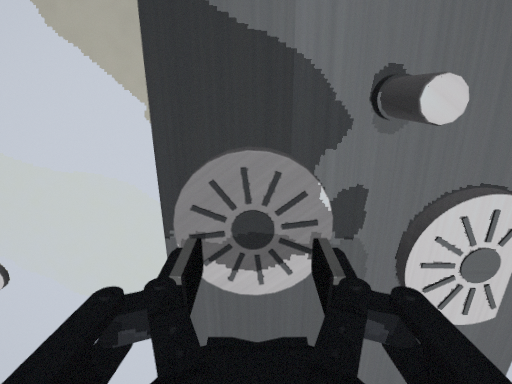

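```bash
python3 - <<'E'
from h import *
from workcell import arm
m=arm.camera_model('wrist'); o=arm.observe(); print(m['xyz'],R.from_quat(m['orientation']).as_matrix().round(2).tolist())
print('disc ctr',(tob(plane(m,(253,229),.092))*1e3).round(1),'left',tob(plane(m,(174,225),.092))*1e3,'right',tob(plane(m,(333,225),.092))*1e3, 'top',tob(plane(m,(253,150),.092))*1e3)
t=o['ee_pos'];print('tcp px',proj(m,t))
Rm=R.from_quat(o['ee_rot'])
for h in (0,-.006,-.013):
  for y in(-.03,.03): print(h,y,[proj(m,t+Rm.apply([x,y,h])).round(0).tolist() for x in (-.011,.011)])
s=arm.camera('scene')[:,:,::-1];cv2.imwrite('pics/scene2z.png',cv2.resize(s[130:250,100:280],None,fx=4.4,fy=4.4,interpolation=cv2.INTER_CUBIC))
E
```

```text
[ 0.52274849 -0.03066396  0.23665143] [[0.99, -0.12, -0.03], [0.13, 0.94, 0.32], [-0.01, -0.32, 0.95]]
disc ctr [-71.5 -43.3] left [-115.58732407  -40.94146916] right [-27.0558137  -40.89570634] top [-71.11213533   1.10554829]
tcp px [258.83692962 228.89489491]
0 -0.03 [[212.0, 244.0], [211.0, 213.0]]
0 0.03 [[305.0, 244.0], [307.0, 213.0]]
-0.006 -0.03 [[211.0, 249.0], [209.0, 217.0]]
-0.006 0.03 [[307.0, 249.0], [309.0, 217.0]]
-0.013 -0.03 [[209.0, 255.0], [207.0, 222.0]]
-0.013 0.03 [[309.0, 255.0], [311.0, 222.0]]
```

View pics/scene2z.png

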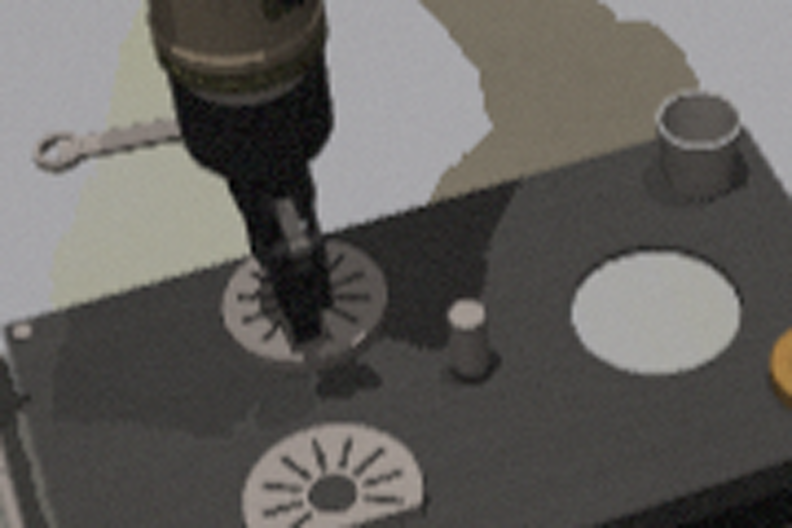

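The disc has not moved: it measures (-71,-43), the fingers overlap it in the views and there was no force. The fingertips are therefore passing above it, so the tips sit further behind the TCP than I assumed. I'll back off and descend until I feel the plate.

Request:
move_arm(
  increments=[
    {"x": 0.012, "y": -0.1, "z": 0.0, "rx": 0.0, "ry": 0.0, "rz": 0.0, "hand": -0.4},
    {"x": 0.025, "y": -0.2, "z": 0.0, "rx": 0.0, "ry": 0.0, "rz": 0.0, "hand": -0.4},
    {"x": 0.043, "y": -0.33, "z": 0.0, "rx": 0.0, "ry": 0.0, "rz": 0.0, "hand": -0.4},
    {"x": 0.043, "y": -0.33, "z": -0.01, "rx": 0.0, "ry": 0.0, "rz": 0.0, "hand": -0.4},
    {"x": 0.043, "y": -0.33, "z": -0.02, "rx": 0.0, "ry": 0.0, "rz": 0.0, "hand": -0.4},
  ],
)

```text
clock: 4.63
ee_pos: [0.5395, -0.1635, 0.0695]
ee_rot: [0.661, 0.75, -0.003, -0.001]
force: [0.5, 1.0, -0.2]
grip_width: 0.0594
```

Request:
move_arm(
  increments=[
    {"x": 0.0, "y": 0.0, "z": -0.01, "rx": 0.0, "ry": 0.0, "rz": 0.0, "hand": -0.4},
    {"x": 0.0, "y": 0.0, "z": -0.02, "rx": 0.0, "ry": 0.0, "rz": 0.0, "hand": -0.4},
  ],
)

```text
clock: 4.8
ee_pos: [0.5393, -0.1629, 0.0663]
ee_rot: [0.661, 0.75, -0.003, -0.001]
force: [0.5, 0.1, 0.1]
grip_width: 0.06
```

Request:
move_arm(
  increments=[
    {"x": 0.0, "y": 0.0, "z": -0.01, "rx": 0.0, "ry": 0.0, "rz": 0.0, "hand": -0.4},
    {"x": 0.0, "y": 0.0, "z": -0.02, "rx": 0.0, "ry": 0.0, "rz": 0.0, "hand": -0.4},
  ],
)

```text
clock: 4.97
ee_pos: [0.5393, -0.1621, 0.063]
ee_rot: [0.661, 0.75, -0.003, -0.001]
force: [-0.1, 0.3, 0.9]
grip_width: 0.0599
```

```bash
python3 - <<'E'
from h import *
from workcell import arm
print(arm.hold_point_z)
cv2.imwrite('pics/wrist3.png',arm.camera('wrist')[:,:,::-1])
s=arm.camera('scene')[:,:,::-1];cv2.imwrite('pics/scene3z.png',cv2.resize(s[130:250,80:260],None,fx=4.4,fy=4.4,interpolation=cv2.INTER_CUBIC))
m=arm.camera_model('scene');o=arm.observe();Rm=R.from_quat(o['ee_rot']);t=o['ee_pos']
for y in(-.03,.03): 
  for h in (0,-.013,-.019): 
    u=proj(m,t+Rm.apply([0,y,h])); print(y,h,u.round(1),((u-[80,130])*4.4).round(0))
E
```

```text
0.0187
-0.03 0 [143.1 203.6] [278. 324.]
-0.03 -0.013 [142.3 200.1] [274. 308.]
-0.03 -0.019 [141.9 198.4] [272. 301.]
0.03 0 [149.4 221.3] [305. 402.]
0.03 -0.013 [148.5 217.7] [302. 386.]
0.03 -0.019 [148.2 216.1] [300. 379.]
```

View pics/wrist3.png

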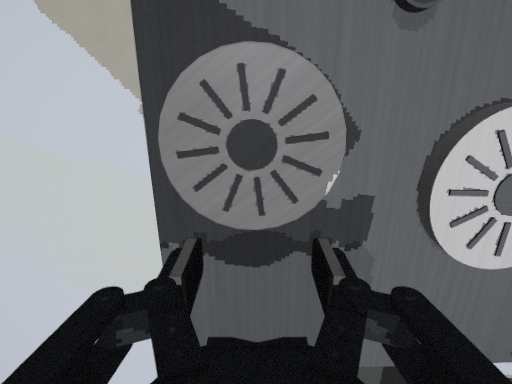

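View pics/scene3z.png

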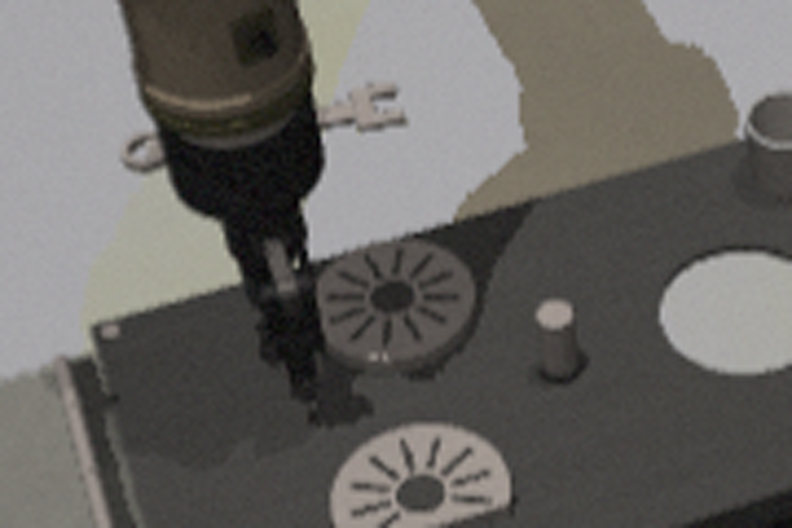

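The near fingertip at (303,400) in the zoomed scene view fits tips about 17–20 mm behind the TCP, so they are just above the plate. I'll continue in fine steps.

Request:
move_arm(
  increments=[
    {"x": 0.0, "y": 0.0, "z": -0.008, "rx": 0.0, "ry": 0.0, "rz": 0.0, "hand": -0.4},
    {"x": 0.0, "y": 0.0, "z": -0.01, "rx": 0.0, "ry": 0.0, "rz": 0.0, "hand": -0.4},
  ],
)

```text
clock: 5.23
ee_pos: [0.5392, -0.1621, 0.0613]
ee_rot: [0.661, 0.75, -0.004, -0.001]
force: [-0.7, 0.0, 0.1]
grip_width: 0.0594
```

Request:
move_arm(
  increments=[
    {"x": 0.0, "y": 0.0, "z": -0.008, "rx": 0.0, "ry": 0.0, "rz": 0.0, "hand": -0.4},
    {"x": 0.0, "y": 0.0, "z": -0.01, "rx": 0.0, "ry": 0.0, "rz": 0.0, "hand": -0.4},
  ],
)

```text
clock: 5.4
ee_pos: [0.5392, -0.1619, 0.0597]
ee_rot: [0.661, 0.751, -0.004, -0.001]
force: [0.6, 0.0, -0.1]
grip_width: 0.0599
```

Request:
move_arm(
  increments=[
    {"x": 0.0, "y": 0.0, "z": -0.008, "rx": 0.0, "ry": 0.0, "rz": 0.0, "hand": -0.4},
    {"x": 0.0, "y": 0.0, "z": -0.01, "rx": 0.0, "ry": 0.0, "rz": 0.0, "hand": -0.4},
  ],
)

```text
clock: 5.57
ee_pos: [0.5391, -0.1619, 0.058]
ee_rot: [0.661, 0.751, -0.004, -0.002]
force: [-0.5, 0.6, 0.3]
grip_width: 0.0597
```

Request:
move_arm(
  increments=[
    {"x": 0.0, "y": 0.0, "z": -0.008, "rx": 0.0, "ry": 0.0, "rz": 0.0, "hand": -0.4},
    {"x": 0.0, "y": 0.0, "z": -0.01, "rx": 0.0, "ry": 0.0, "rz": 0.0, "hand": -0.4},
  ],
)

```text
clock: 5.73
ee_pos: [0.5391, -0.1619, 0.0563]
ee_rot: [0.661, 0.751, -0.004, -0.002]
force: [-0.0, 0.0, -1.3]
grip_width: 0.0596
```

Request:
move_arm(
  increments=[
    {"x": 0.0, "y": 0.0, "z": -0.008, "rx": 0.0, "ry": 0.0, "rz": 0.0, "hand": -0.4},
    {"x": 0.0, "y": 0.0, "z": -0.01, "rx": 0.0, "ry": 0.0, "rz": 0.0, "hand": -0.4},
  ],
)

```text
clock: 5.9
ee_pos: [0.539, -0.1619, 0.0546]
ee_rot: [0.661, 0.751, -0.004, -0.002]
force: [0.3, 1.0, -0.1]
grip_width: 0.0598
```

```bash
python3 - <<'E'
from h import *
from workcell import arm
cv2.imwrite('pics/wrist4.png',arm.camera('wrist')[:,:,::-1])
s=arm.camera('scene')[:,:,::-1];cv2.imwrite('pics/scene4z.png',cv2.resize(s[160:240,110:210],None,fx=7,fy=7,interpolation=cv2.INTER_CUBIC))
print(arm.observe()['force'],arm.observe()['ee_pos'])
E
```

```text
[ 0.13879881 -0.01847812 -0.45710885] [ 0.53900669 -0.16194508  0.05473102]
```

View pics/scene4z.png

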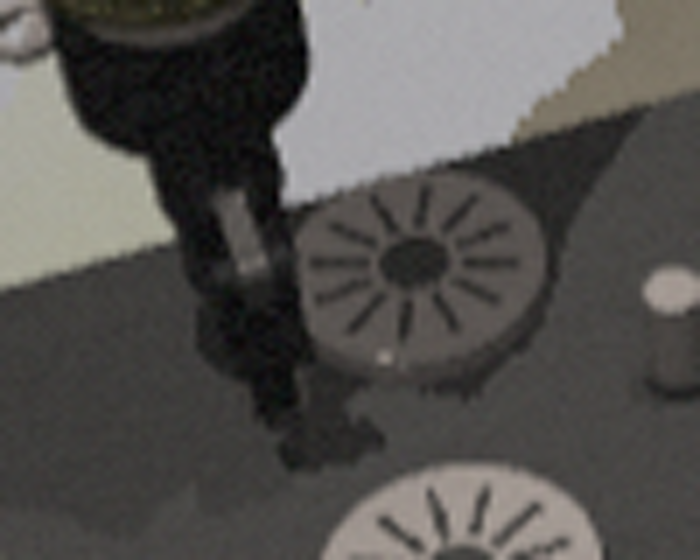

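View pics/wrist4.png

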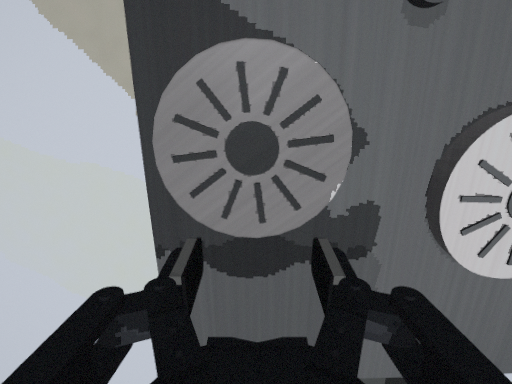

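```bash
python3 - <<'E'
from h import *
from workcell import arm
m=arm.camera_model('wrist');o=arm.observe();Rm=R.from_quat(o['ee_rot'])
print(m['mtx'][0,0],m['k1'])
im=cv2.imread('pics/wrist4.png'); cv2.imwrite('pics/w4z.png',cv2.resize(im[225:345,150:370],None,fx=3.6,fy=3.6,interpolation=cv2.INTER_CUBIC))
for uv in [(203,238),(313,238)]:
  _,v=ray(m,uv); c=Rm.inv().apply(m['xyz']-o['ee_pos']); d=Rm.inv().apply(v)
  for y in (.03,):
    k=(np.sign(d[1])*y-c[1])/d[1]; print(uv,'tool frame',(c+k*d).round(4),'cam',c.round(4))
E
```

```text
287.20952370223006 -0.03779500024442036
(203, 238) tool frame [ 0.0079 -0.03   -0.0272] cam [ 0.0812 -0.0008 -0.1644]
(313, 238) tool frame [ 0.0053  0.03   -0.0221] cam [ 0.0812 -0.0008 -0.1644]
```

View pics/w4z.png

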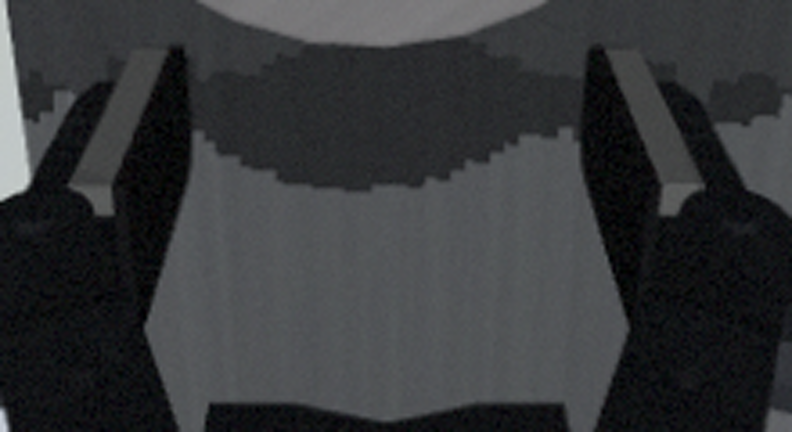

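The pad tips come out about 25 mm behind the TCP, so they now stand 0–2 mm above the plate. I'll push now.

Request:
move_arm(
  increments=[
    {"x": -0.008, "y": 0.06, "z": 0.0, "rx": 0.0, "ry": 0.0, "rz": 0.0, "hand": -0.4},
    {"x": -0.016, "y": 0.12, "z": 0.0, "rx": 0.0, "ry": 0.0, "rz": 0.0, "hand": -0.4},
    {"x": -0.024, "y": 0.18, "z": 0.0, "rx": 0.0, "ry": 0.0, "rz": 0.0, "hand": -0.4},
    {"x": -0.032, "y": 0.24, "z": 0.0, "rx": 0.0, "ry": 0.0, "rz": 0.0, "hand": -0.4},
    {"x": -0.04, "y": 0.3, "z": 0.0, "rx": 0.0, "ry": 0.0, "rz": 0.0, "hand": -0.4},
  ],
)

```text
clock: 6.42
ee_pos: [0.533, -0.1159, 0.0548]
ee_rot: [0.661, 0.751, -0.004, -0.002]
force: [-0.6, -3.2, 0.2]
grip_width: 0.0599
```

```bash
cat >> h.py <<'E'
def look(k,crop=False):
    from workcell import arm
    m=arm.camera_model('wrist'); o=arm.observe(); im=arm.camera('wrist')[:,:,::-1]; cv2.imwrite(f'pics/wrist{k}.png',im)
    print('tcp',o['ee_pos'].round(4),'bench',(tob(o['ee_pos'])*1e3).round(1),'F',o['force'].round(1),'jaw yaw',np.degrees(np.arctan2(*R.from_quat(o['ee_rot']).as_matrix()[1::-1,1])).round(1),'t',o['clock'],'q7',o['q'][6].round(2))
    return m,o,im
E
python3 - <<'E'
from h import *
look(5)
E
```

```text
tcp [ 0.533  -0.1159  0.0548] bench [-68.7 -57.2] F [-0.6 -3.2  0.2] jaw yaw 7.3 t 6.4167 q7 0.55
```

View pics/wrist5.png

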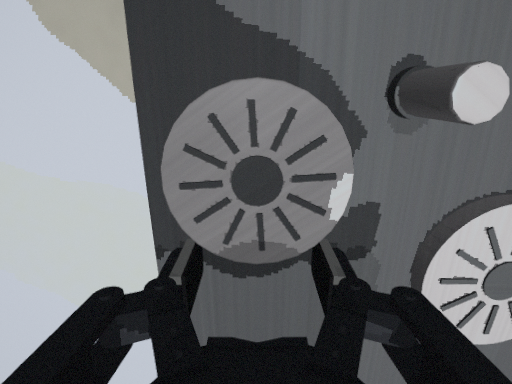

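The disc now moves and is cradled between the fingers, centre at (258,180), with 3 N resistance. I'll compute its position relative to the tool.

```bash
cat >> h.py <<'E'
def whole(im,m,seed,r0,z=.092):
    g=cv2.cvtColor(np.ascontiguousarray(im),cv2.COLOR_BGR2GRAY)
    # rim: strongest bright->dark step along rays
    P=[]
    for a in np.arange(0,2*np.pi,.06):
        rr=np.arange(r0-14,r0+14,.5); xs=seed[0]+rr*np.cos(a); ys=seed[1]+rr*np.sin(a)
        if ys.max()>240 or ys.min()<0 or xs.max()>511 or xs.min()<0: continue
        v=cv2.remap(cv2.GaussianBlur(g,(3,3),0),xs.astype(np.float32)[None],ys.astype(np.float32)[None],1)[0].astype(float)
        d=v[:-4]-v[4:]; k=d.argmax()
        if d[k]>15: P.append(plane(m,(xs[k+2],ys[k+2]),z)[:2])
    P=np.array(P); c,r=fitc(P)
    for _ in range(4):
        k=abs(np.hypot(*(P-c).T)-r)<.002; c,r=fitc(P[k])
    print('disc bench',(tob(c)*1e3).round(1),'r',(r*1e3).round(1),'n',k.sum(),'/',len(P)); return c
E
python3 - <<'E'
from h import *
from workcell import arm
m=arm.camera_model('wrist'); whole(cv2.imread('pics/wrist5.png'),m,(258,172),95)
E
```

```text
disc bench [-69.6 -11.5] r 44.3 n 74 / 74
```

Request:
move_arm(
  increments=[
    {"x": -0.007, "y": 0.055, "z": 0.0, "rx": 0.0, "ry": 0.0, "rz": 0.0, "hand": -0.4},
    {"x": -0.014, "y": 0.11, "z": 0.0, "rx": 0.0, "ry": 0.0, "rz": 0.0, "hand": -0.4},
    {"x": -0.021, "y": 0.165, "z": 0.0, "rx": 0.0, "ry": 0.0, "rz": 0.0, "hand": -0.4},
    {"x": -0.028, "y": 0.22, "z": 0.0, "rx": 0.0, "ry": 0.0, "rz": 0.0, "hand": -0.4},
    {"x": -0.036, "y": 0.275, "z": 0.0, "rx": 0.0, "ry": 0.0, "rz": 0.0, "hand": -0.4},
    {"x": -0.044, "y": 0.33, "z": 0.0, "rx": 0.0, "ry": 0.0, "rz": 0.0, "hand": -0.4},
    {"x": -0.05, "y": 0.385, "z": 0.0, "rx": 0.0, "ry": 0.0, "rz": 0.0, "hand": -0.4},
    {"x": -0.057, "y": 0.43, "z": 0.0, "rx": 0.0, "ry": 0.0, "rz": 0.0, "hand": -0.4},
    {"x": -0.062, "y": 0.47, "z": 0.0, "rx": 0.0, "ry": 0.0, "rz": 0.0, "hand": -0.4},
    {"x": -0.062, "y": 0.47, "z": 0.0, "rx": 0.0, "ry": 0.0, "rz": 0.0, "hand": -0.4},
  ],
)

```text
clock: 7.3
ee_pos: [0.5231, -0.0412, 0.0546]
ee_rot: [0.659, 0.752, -0.003, -0.003]
force: [-0.1, 0.3, 0.2]
grip_width: 0.0601
```

```bash
python3 - <<'E'
from h import *
m,o,im=look(6)
c=whole(im,m,(258,172),95)
b=tob(c); d=np.array([0,.135])-b; a=np.degrees(np.arctan2(d[1],d[0])); print('to seat',d,a)
u=d/np.linalg.norm(d)
for g in (.06,.046): t=b-g*u; w=tow(t); print('tool at',g,(w-o['ee_pos'][:2])/.15, w)
E
```

```text
tcp [ 0.5231 -0.0412  0.0546] bench [-68.8  18.1] F [-0.1  0.3  0.2] jaw yaw 7.5 t 7.3 q7 0.45
disc bench [-69.7  61.7] r 44.3 n 72 / 72
to seat [0.06972391 0.07330943] 46.4359731723984
tool at 0.06 [-0.27956957 -0.03582464] [ 0.48112005 -0.04658463]
tool at 0.046 [-0.22462527  0.03962227] [ 0.4893617 -0.0352676]
```

View pics/wrist6.png

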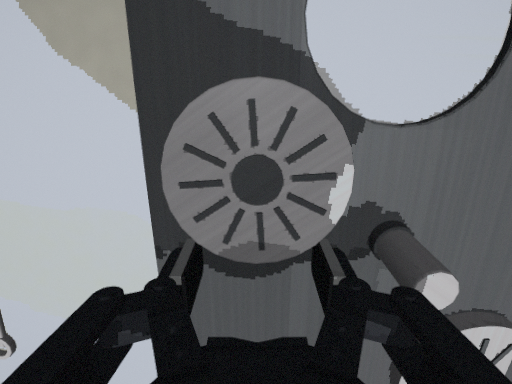

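The disc is at (-69.7,61.7), clear of the post and the pocket ahead on the right. I'll back off, turn −43.6°, and come in along the line to the pocket.

Request:
move_arm(
  increments=[
    {"x": 0.013, "y": -0.1, "z": 0.0, "rx": 0.0, "ry": 0.0, "rz": 0.0, "hand": -0.4},
    {"x": 0.026, "y": -0.2, "z": 0.0, "rx": 0.0, "ry": 0.0, "rz": -0.06, "hand": -0.4},
    {"x": -0.05, "y": -0.2, "z": 0.0, "rx": 0.0, "ry": 0.0, "rz": -0.13, "hand": -0.4},
    {"x": -0.12, "y": -0.2, "z": 0.0, "rx": 0.0, "ry": 0.0, "rz": -0.2, "hand": -0.4},
    {"x": -0.2, "y": -0.18, "z": 0.0, "rx": 0.0, "ry": 0.0, "rz": -0.27, "hand": -0.4},
    {"x": -0.27, "y": -0.15, "z": 0.0, "rx": 0.0, "ry": 0.0, "rz": -0.34, "hand": -0.4},
    {"x": -0.28, "y": -0.1, "z": 0.0, "rx": 0.0, "ry": 0.0, "rz": -0.41, "hand": -0.4},
    {"x": -0.285, "y": -0.045, "z": 0.0, "rx": 0.0, "ry": 0.0, "rz": -0.484, "hand": -0.4},
    {"x": -0.285, "y": -0.04, "z": 0.0, "rx": 0.0, "ry": 0.0, "rz": -0.484, "hand": -0.4},
  ],
)

```text
clock: 8.1
ee_pos: [0.4797, -0.046, 0.0543]
ee_rot: [0.892, 0.452, -0.002, -0.005]
force: [-0.4, 0.5, 0.3]
grip_width: 0.0597
```

```bash
python3 - <<'E'
from h import *
m,o,im=look(7)
E
```

```text
tcp [ 0.4797 -0.046   0.0543] bench [-112.4   19. ] F [-0.4  0.5  0.3] jaw yaw -36.3 t 8.1 q7 0.02
```

View pics/wrist7.png

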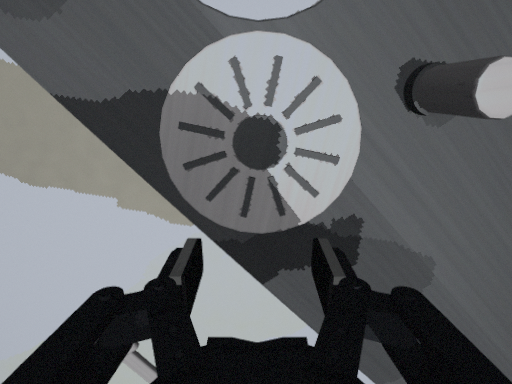

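The disc is ahead and centred, at (260,132), with the pocket beyond it. I'll push most of the way and check.

Request:
move_arm(
  increments=[
    {"x": 0.035, "y": 0.047, "z": 0.0, "rx": 0.0, "ry": 0.0, "rz": 0.0, "hand": -0.4},
    {"x": 0.07, "y": 0.094, "z": 0.0, "rx": 0.0, "ry": 0.0, "rz": 0.0, "hand": -0.4},
    {"x": 0.105, "y": 0.14, "z": 0.0, "rx": 0.0, "ry": 0.0, "rz": 0.0, "hand": -0.4},
    {"x": 0.14, "y": 0.188, "z": 0.0, "rx": 0.0, "ry": 0.0, "rz": 0.0, "hand": -0.4},
    {"x": 0.175, "y": 0.235, "z": 0.0, "rx": 0.0, "ry": 0.0, "rz": 0.0, "hand": -0.4},
    {"x": 0.21, "y": 0.281, "z": 0.0, "rx": 0.0, "ry": 0.0, "rz": 0.0, "hand": -0.4},
    {"x": 0.24, "y": 0.322, "z": 0.0, "rx": 0.0, "ry": 0.0, "rz": 0.0, "hand": -0.4},
    {"x": 0.265, "y": 0.355, "z": 0.0, "rx": 0.0, "ry": 0.0, "rz": 0.0, "hand": -0.4},
  ],
)

```text
clock: 8.82
ee_pos: [0.5203, 0.0075, 0.0543]
ee_rot: [0.89, 0.455, -0.002, -0.004]
force: [-2.9, -4.2, 1.2]
grip_width: 0.0599
```

```bash
python3 - <<'E'
from h import *
m,o,im=look(8); whole(im,m,(258,172),95)
E
```

```text
tcp [0.5203 0.0075 0.0543] bench [-65.2  66.7] F [-2.9 -4.2  1.2] jaw yaw -35.8 t 8.8167 q7 -0.08
disc bench [-36.2  97.5] r 44.4 n 67 / 68
```

View pics/wrist8.png

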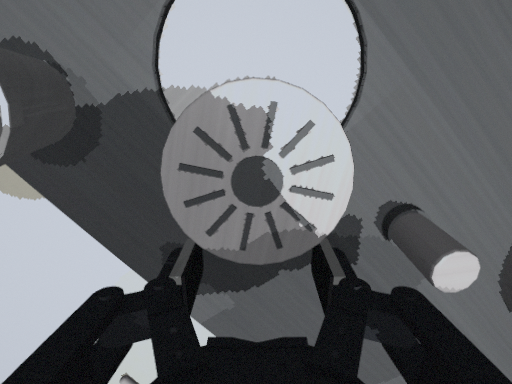

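The disc is aligned with the pocket, 52 mm to go. I'll push slowly.

Request:
move_arm(
  increments=[
    {"x": 0.02, "y": 0.027, "z": 0.0, "rx": 0.0, "ry": 0.0, "rz": 0.0, "hand": -0.4},
    {"x": 0.04, "y": 0.054, "z": 0.0, "rx": 0.0, "ry": 0.0, "rz": 0.0, "hand": -0.4},
    {"x": 0.06, "y": 0.081, "z": 0.0, "rx": 0.0, "ry": 0.0, "rz": 0.0, "hand": -0.4},
    {"x": 0.08, "y": 0.108, "z": 0.0, "rx": 0.0, "ry": 0.0, "rz": 0.0, "hand": -0.4},
    {"x": 0.1, "y": 0.135, "z": 0.0, "rx": 0.0, "ry": 0.0, "rz": 0.0, "hand": -0.4},
    {"x": 0.12, "y": 0.162, "z": 0.0, "rx": 0.0, "ry": 0.0, "rz": 0.0, "hand": -0.4},
    {"x": 0.14, "y": 0.189, "z": 0.0, "rx": 0.0, "ry": 0.0, "rz": 0.0, "hand": -0.4},
    {"x": 0.155, "y": 0.21, "z": 0.0, "rx": 0.0, "ry": 0.0, "rz": 0.0, "hand": -0.4},
    {"x": 0.17, "y": 0.23, "z": 0.0, "rx": 0.0, "ry": 0.0, "rz": 0.0, "hand": -0.4},
    {"x": 0.182, "y": 0.246, "z": 0.0, "rx": 0.0, "ry": 0.0, "rz": 0.0, "hand": -0.4},
    {"x": 0.192, "y": 0.26, "z": 0.0, "rx": 0.0, "ry": 0.0, "rz": 0.0, "hand": -0.4},
    {"x": 0.2, "y": 0.27, "z": 0.0, "rx": 0.0, "ry": 0.0, "rz": 0.0, "hand": -0.4},
  ],
)

```text
clock: 9.87
ee_pos: [0.5511, 0.0493, 0.0542]
ee_rot: [0.89, 0.456, -0.002, -0.004]
force: [-2.6, -2.8, 0.1]
grip_width: 0.0599
```

```bash
python3 - <<'E'
from h import *
m,o,im=look(9); whole(im,m,(258,172),95); whole(im,m,(258,172),95,.086)
s=cv2.imread('pics/scene0.png')
from workcell import arm
cv2.imwrite('pics/scene9z.png',cv2.resize(arm.camera('scene')[140:260,160:320,::-1],None,fx=4.6,fy=4.6,interpolation=cv2.INTER_CUBIC))
E
```

```text
tcp [0.5511 0.0493 0.0542] bench [-29.2 104.2] F [-2.6 -2.8  0.1] jaw yaw -35.7 t 9.8667 q7 -0.16
disc bench [  0.9 136.1] r 42.4 n 75 / 75
disc bench [ -0.4 134.8] r 44.4 n 75 / 75
```

View pics/wrist9.png

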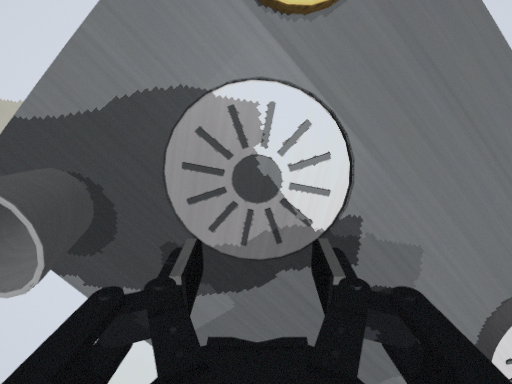

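View pics/scene9z.png

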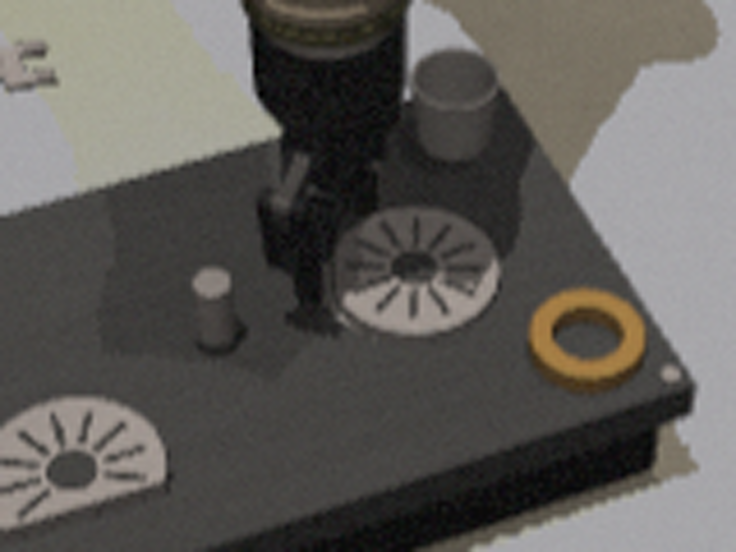

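The whole disc is seated. Its fitted radius is right (44.4 mm) only at z=0.086, the centre is (-0.4,134.8), and a thin gap shows all round. I'll back off and lift clear.

Request:
move_arm(
  increments=[
    {"x": -0.04, "y": -0.055, "z": 0.0, "rx": 0.0, "ry": 0.0, "rz": 0.0, "hand": -0.4},
    {"x": -0.08, "y": -0.11, "z": 0.0, "rx": 0.0, "ry": 0.0, "rz": 0.0, "hand": -0.4},
    {"x": -0.12, "y": -0.16, "z": 0.05, "rx": 0.0, "ry": 0.0, "rz": 0.0, "hand": -0.4},
    {"x": -0.12, "y": -0.16, "z": 0.25, "rx": 0.0, "ry": 0.0, "rz": 0.0, "hand": 0.0},
    {"x": -0.12, "y": -0.16, "z": 0.5, "rx": 0.0, "ry": 0.0, "rz": 0.0, "hand": 0.15},
    {"x": -0.12, "y": -0.16, "z": 0.7, "rx": 0.0, "ry": 0.0, "rz": -0.07, "hand": 0.15},
    {"x": -0.12, "y": -0.16, "z": 0.8, "rx": 0.0, "ry": 0.0, "rz": -0.14, "hand": 0.15},
  ],
)

```text
clock: 10.55
ee_pos: [0.5337, 0.0238, 0.1781]
ee_rot: [0.936, 0.352, 0.001, -0.005]
force: [0.4, 0.5, 0.1]
grip_width: 0.0363
```

```bash
python3 - <<'E'
from h import *
m,o,im=look(10)
w=tow((.116,-.068)); print(w,(w-o['ee_pos'][:2])/.15)
E
```

```text
tcp [0.5337 0.0238 0.1781] bench [-49.8  81.1] F [0.4 0.5 0.1] jaw yaw -48.7 t 10.55 q7 -0.44
[ 0.71750442 -0.10242227] [ 1.2253606  -0.84153933]
```

Request:
move_arm(
  increments=[
    {"x": 0.2, "y": -0.14, "z": 0.0, "rx": 0.0, "ry": 0.0, "rz": -0.07, "hand": 0.15},
    {"x": 0.4, "y": -0.28, "z": 0.0, "rx": 0.0, "ry": 0.0, "rz": -0.14, "hand": 0.15},
    {"x": 0.6, "y": -0.42, "z": 0.0, "rx": 0.0, "ry": 0.0, "rz": -0.21, "hand": 0.15},
    {"x": 0.8, "y": -0.56, "z": 0.0, "rx": 0.0, "ry": 0.0, "rz": -0.28, "hand": 0.15},
    {"x": 0.98, "y": -0.68, "z": 0.0, "rx": 0.0, "ry": 0.0, "rz": -0.35, "hand": 0.15},
    {"x": 0.98, "y": -0.68, "z": 0.0, "rx": 0.0, "ry": 0.0, "rz": -0.376, "hand": 0.15},
  ],
)

```text
clock: 11.1
ee_pos: [0.6848, -0.0831, 0.1792]
ee_rot: [0.998, 0.057, 0.004, -0.002]
force: [-0.7, -0.2, 0.6]
grip_width: 0.0362
```

Request:
move_arm(
  increments=[
    {"x": 0.1, "y": -0.07, "z": 0.0, "rx": 0.0, "ry": 0.0, "rz": 0.0, "hand": 0.15},
    {"x": 0.24, "y": -0.16, "z": -0.1, "rx": 0.0, "ry": 0.0, "rz": 0.0, "hand": 0.15},
    {"x": 0.24, "y": -0.16, "z": -0.3, "rx": 0.0, "ry": 0.0, "rz": 0.0, "hand": 0.15},
    {"x": 0.24, "y": -0.16, "z": -0.5, "rx": 0.0, "ry": 0.0, "rz": 0.0, "hand": 0.15},
    {"x": 0.24, "y": -0.16, "z": -0.53, "rx": 0.0, "ry": 0.0, "rz": 0.0, "hand": 0.15},
  ],
)

```text
clock: 11.52
ee_pos: [0.7175, -0.1072, 0.0947]
ee_rot: [0.998, 0.056, 0.001, -0.003]
force: [-1.1, 0.4, -0.6]
grip_width: 0.0368
```

```bash
python3 - <<'E'
from h import *
m,o,im=look(11)
from workcell import arm
cv2.imwrite('pics/scene11z.png',cv2.resize(arm.camera('scene')[150:290,80:260,::-1],None,fx=4.2,fy=4.2,interpolation=cv2.INTER_CUBIC))
E
```

```text
tcp [ 0.7175 -0.1072  0.0947] bench [115.4 -72.7] F [-1.1  0.4 -0.6] jaw yaw -83.6 t 11.5167 q7 -0.72
```

View pics/wrist11.png

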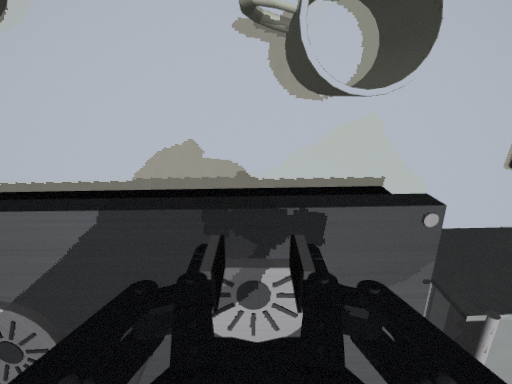

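View pics/scene11z.png

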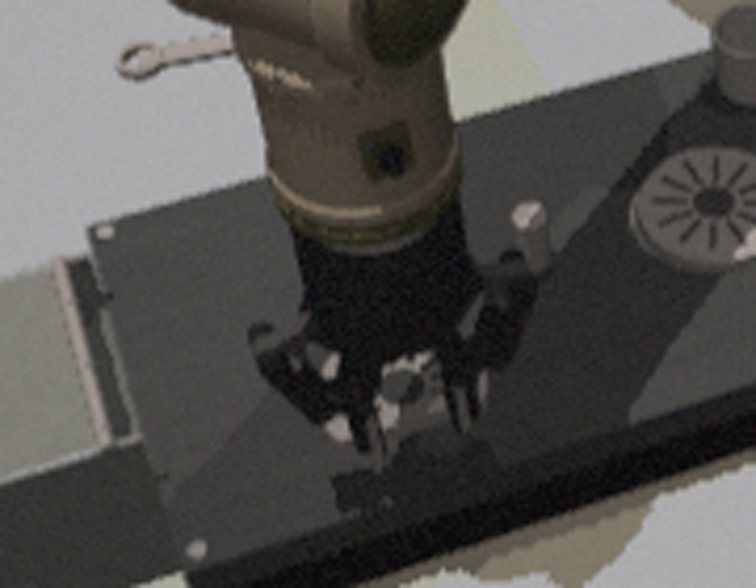

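Straddling the plate edge side of the broken disc; its flat is centred at about (258,270) in the wrist view. I'll lower until I feel the plate.

Request:
move_arm(
  increments=[
    {"x": 0.0, "y": 0.03, "z": -0.04, "rx": 0.0, "ry": 0.0, "rz": 0.0, "hand": 0.15},
    {"x": 0.0, "y": 0.03, "z": -0.06, "rx": 0.0, "ry": 0.0, "rz": 0.01, "hand": 0.15},
    {"x": 0.0, "y": 0.03, "z": -0.08, "rx": 0.0, "ry": 0.0, "rz": 0.01, "hand": 0.15},
  ],
)

```text
clock: 11.87
ee_pos: [0.7199, -0.1027, 0.0879]
ee_rot: [0.998, 0.065, 0.004, -0.003]
force: [0.0, -0.6, 0.6]
grip_width: 0.0362
```

Request:
move_arm(
  increments=[
    {"x": 0.0, "y": 0.0, "z": -0.015, "rx": 0.0, "ry": 0.0, "rz": 0.0, "hand": 0.15},
    {"x": 0.0, "y": 0.0, "z": -0.02, "rx": 0.0, "ry": 0.0, "rz": 0.0, "hand": 0.15},
  ],
)

```text
clock: 12.03
ee_pos: [0.7202, -0.1025, 0.0855]
ee_rot: [0.998, 0.065, 0.004, -0.003]
force: [0.3, 0.5, -0.9]
grip_width: 0.0363
```

Request:
move_arm(
  increments=[
    {"x": 0.0, "y": 0.0, "z": -0.015, "rx": 0.0, "ry": 0.0, "rz": 0.0, "hand": 0.15},
    {"x": 0.0, "y": 0.0, "z": -0.02, "rx": 0.0, "ry": 0.0, "rz": 0.0, "hand": 0.15},
  ],
)

```text
clock: 12.2
ee_pos: [0.7203, -0.1024, 0.0826]
ee_rot: [0.998, 0.066, 0.004, -0.003]
force: [-0.7, 0.2, -0.1]
grip_width: 0.0367
```

Request:
move_arm(
  increments=[
    {"x": 0.0, "y": 0.0, "z": -0.015, "rx": 0.0, "ry": 0.0, "rz": 0.0, "hand": 0.15},
    {"x": 0.0, "y": 0.0, "z": -0.02, "rx": 0.0, "ry": 0.0, "rz": 0.0, "hand": 0.15},
  ],
)

```text
clock: 12.37
ee_pos: [0.7203, -0.1024, 0.0794]
ee_rot: [0.998, 0.066, 0.004, -0.003]
force: [-0.5, -0.4, 0.4]
grip_width: 0.0364
```

Request:
move_arm(
  increments=[
    {"x": 0.0, "y": 0.0, "z": -0.015, "rx": 0.0, "ry": 0.0, "rz": 0.0, "hand": 0.15},
    {"x": 0.0, "y": 0.0, "z": -0.02, "rx": 0.0, "ry": 0.0, "rz": 0.0, "hand": 0.15},
  ],
)

```text
clock: 12.53
ee_pos: [0.7201, -0.1024, 0.076]
ee_rot: [0.998, 0.065, 0.004, -0.003]
force: [0.4, 0.1, -0.7]
grip_width: 0.0362
```

Request:
move_arm(
  increments=[
    {"x": 0.0, "y": 0.0, "z": -0.015, "rx": 0.0, "ry": 0.0, "rz": 0.0, "hand": 0.15},
    {"x": 0.0, "y": 0.0, "z": -0.02, "rx": 0.0, "ry": 0.0, "rz": 0.0, "hand": 0.15},
  ],
)

```text
clock: 12.7
ee_pos: [0.72, -0.1023, 0.0725]
ee_rot: [0.998, 0.065, 0.004, -0.003]
force: [0.3, -0.1, 0.4]
grip_width: 0.0366
```

Request:
move_arm(
  increments=[
    {"x": 0.0, "y": 0.0, "z": -0.01, "rx": 0.0, "ry": 0.0, "rz": 0.0, "hand": 0.15},
    {"x": 0.0, "y": 0.0, "z": -0.013, "rx": 0.0, "ry": 0.0, "rz": 0.0, "hand": 0.15},
  ],
)

```text
clock: 12.87
ee_pos: [0.7198, -0.1022, 0.0701]
ee_rot: [0.998, 0.066, 0.004, -0.003]
force: [0.4, -0.1, -1.0]
grip_width: 0.0366
```

```bash
python3 - <<'E'
from h import *
m,o,im=look(12); Rm=R.from_quat(o['ee_rot'])
print(o['grip_width'])
from workcell import arm
cv2.imwrite('pics/scene12z.png',cv2.resize(arm.camera('scene')[190:270,130:230,::-1],None,fx=7,fy=7,interpolation=cv2.INTER_CUBIC))
cv2.imwrite('pics/w12z.png',cv2.resize(im[210:330,170:350],None,fx=4,fy=4,interpolation=cv2.INTER_CUBIC))
E
```

```text
tcp [ 0.7198 -0.1022  0.0701] bench [118.3 -68.1] F [ 0.4 -0.1 -1. ] jaw yaw -82.5 t 12.8667 q7 -0.69
0.03661012276365095
```

View pics/w12z.png

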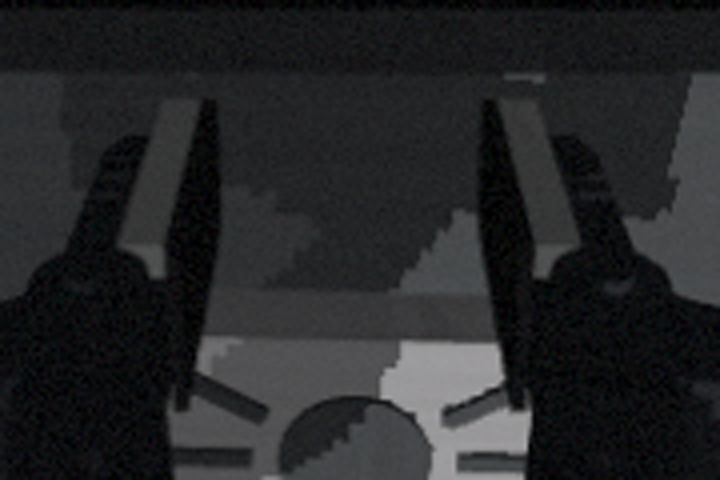

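View pics/scene12z.png

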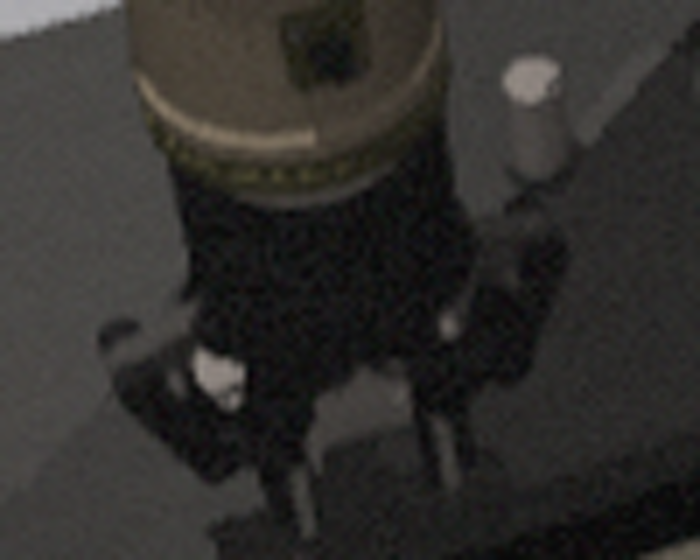

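Request:
move_arm(
  increments=[
    {"x": 0.0, "y": 0.0, "z": -0.015, "rx": 0.0, "ry": 0.0, "rz": 0.0, "hand": 0.15},
    {"x": 0.0, "y": 0.0, "z": -0.025, "rx": 0.0, "ry": 0.0, "rz": 0.0, "hand": 0.15},
  ],
)

```text
clock: 13.13
ee_pos: [0.7199, -0.1023, 0.0665]
ee_rot: [0.998, 0.065, 0.004, -0.003]
force: [-0.1, -0.3, -0.4]
grip_width: 0.036
```

Request:
move_arm(
  increments=[
    {"x": 0.0, "y": 0.0, "z": -0.01, "rx": 0.0, "ry": 0.0, "rz": 0.0, "hand": 0.15},
    {"x": 0.0, "y": 0.0, "z": -0.013, "rx": 0.0, "ry": 0.0, "rz": 0.0, "hand": 0.15},
  ],
)

```text
clock: 13.3
ee_pos: [0.7198, -0.1022, 0.0642]
ee_rot: [0.998, 0.066, 0.004, -0.003]
force: [-0.5, -0.3, -0.3]
grip_width: 0.0362
```

Request:
move_arm(
  increments=[
    {"x": 0.0, "y": 0.0, "z": -0.01, "rx": 0.0, "ry": 0.0, "rz": 0.0, "hand": 0.15},
    {"x": 0.0, "y": 0.0, "z": -0.013, "rx": 0.0, "ry": 0.0, "rz": 0.0, "hand": 0.15},
  ],
)

```text
clock: 13.47
ee_pos: [0.7197, -0.1021, 0.0619]
ee_rot: [0.998, 0.065, 0.004, -0.003]
force: [0.6, 0.6, -0.1]
grip_width: 0.0357
```

```bash
python3 - <<'E'
from h import *
m,o,im=look(13)
from workcell import arm
cv2.imwrite('pics/scene13z.png',cv2.convertScaleAbs(cv2.resize(arm.camera('scene')[190:270,130:230,::-1],None,fx=7,fy=7,interpolation=cv2.INTER_CUBIC),alpha=1.8))
E
```

```text
tcp [ 0.7197 -0.1021  0.0619] bench [118.2 -68. ] F [ 0.6  0.6 -0.1] jaw yaw -82.5 t 13.4667 q7 -0.69
```

View pics/scene13z.png

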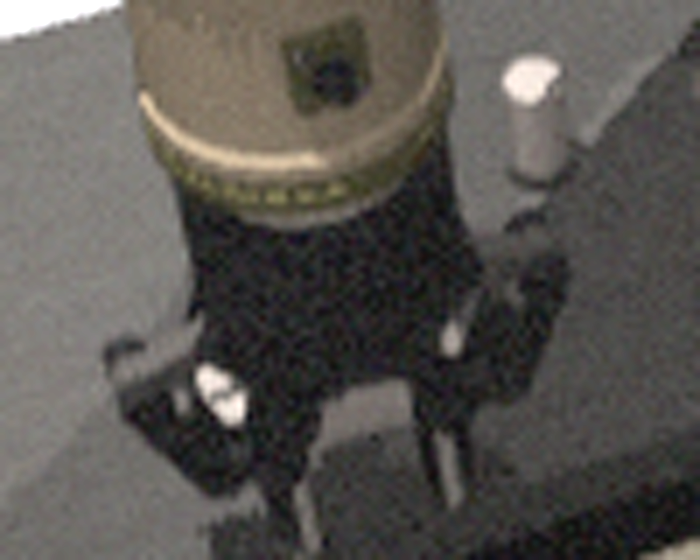

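```bash
python3 - <<'E'
from h import *
from workcell import arm
m=arm.camera_model('scene');o=arm.observe();Rm=R.from_quat(o['ee_rot']);t=o['ee_pos']
print(Rm.as_matrix().round(2)[:,0])
for y in (-.018,.018):
  for x in (-.011,.011):
    for z in (.08,.09):
      p=t+Rm.apply([x,y,0]); p[2]=z; print(y,x,z,((proj(m,p)-[130,190])*7).round(0))
E
```

```text
[0.99 0.13 0.01]
-0.018 -0.011 0.08 [417. 465.]
-0.018 -0.011 0.09 [414. 446.]
-0.018 0.011 0.08 [439. 519.]
-0.018 0.011 0.09 [436. 500.]
0.018 -0.011 0.08 [306. 502.]
0.018 -0.011 0.09 [302. 483.]
0.018 0.011 0.08 [326. 557.]
0.018 0.011 0.09 [323. 538.]
```

Tip projections give a tip height of about 0.084. I'll go down another 2 mm, then push the flat edge toward bench −x.

Request:
move_arm(
  increments=[
    {"x": 0.0, "y": 0.0, "z": -0.01, "rx": 0.0, "ry": 0.0, "rz": 0.0, "hand": 0.15},
    {"x": -0.04, "y": -0.005, "z": -0.013, "rx": 0.0, "ry": 0.0, "rz": 0.0, "hand": 0.15},
    {"x": -0.08, "y": -0.01, "z": -0.013, "rx": 0.0, "ry": 0.0, "rz": 0.0, "hand": 0.15},
    {"x": -0.12, "y": -0.016, "z": -0.013, "rx": 0.0, "ry": 0.0, "rz": 0.0, "hand": 0.15},
    {"x": -0.16, "y": -0.021, "z": -0.013, "rx": 0.0, "ry": 0.0, "rz": 0.0, "hand": 0.15},
    {"x": -0.2, "y": -0.026, "z": -0.013, "rx": 0.0, "ry": 0.0, "rz": 0.0, "hand": 0.15},
  ],
)

```text
clock: 14.07
ee_pos: [0.6892, -0.1061, 0.0603]
ee_rot: [0.998, 0.065, 0.004, -0.003]
force: [2.0, 0.4, -1.4]
grip_width: 0.0362
```

```bash
python3 - <<'E'
from h import *
m,o,im=look(14)
E
```

```text
tcp [ 0.6892 -0.1061  0.0603] bench [ 87.4 -68. ] F [ 2.   0.4 -1.4] jaw yaw -82.5 t 14.0667 q7 -0.65
```

View pics/wrist14.png

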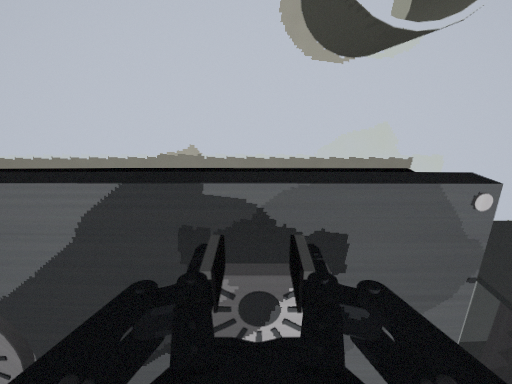

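```bash
python3 - <<'E'
from h import *
from workcell import arm
m=arm.camera_model('wrist')
print('hole',(tob(plane(m,(259,308),.092))*1e3).round(1),'flat mid',(tob(plane(m,(259,276),.092))*1e3).round(1))
E
```

```text
hole [ 51.5 -70.4] flat mid [ 72.9 -70.4]
```

The broken disc moves with its flat against both fingers (centre bx 65 → 51.5). I'll continue 40 mm.

Request:
move_arm(
  increments=[
    {"x": -0.04, "y": -0.005, "z": 0.0, "rx": 0.0, "ry": 0.0, "rz": 0.0, "hand": 0.15},
    {"x": -0.08, "y": -0.01, "z": 0.0, "rx": 0.0, "ry": 0.0, "rz": 0.0, "hand": 0.15},
    {"x": -0.12, "y": -0.016, "z": 0.0, "rx": 0.0, "ry": 0.0, "rz": 0.0, "hand": 0.15},
    {"x": -0.16, "y": -0.021, "z": 0.0, "rx": 0.0, "ry": 0.0, "rz": 0.0, "hand": 0.15},
    {"x": -0.2, "y": -0.026, "z": 0.0, "rx": 0.0, "ry": 0.0, "rz": 0.0, "hand": 0.15},
    {"x": -0.235, "y": -0.031, "z": 0.0, "rx": 0.0, "ry": 0.0, "rz": 0.0, "hand": 0.15},
    {"x": -0.255, "y": -0.034, "z": 0.0, "rx": 0.0, "ry": 0.0, "rz": 0.0, "hand": 0.15},
    {"x": -0.255, "y": -0.034, "z": 0.0, "rx": 0.0, "ry": 0.0, "rz": 0.0, "hand": 0.15},
  ],
)

```text
clock: 14.78
ee_pos: [0.6487, -0.1117, 0.0604]
ee_rot: [0.998, 0.065, 0.003, -0.003]
force: [-0.0, 0.3, -0.3]
grip_width: 0.0361
```

Request:
move_arm(
  increments=[
    {"x": 0.1, "y": 0.013, "z": 0.0, "rx": 0.0, "ry": 0.0, "rz": 0.0, "hand": 0.15},
    {"x": 0.2, "y": 0.026, "z": 0.0, "rx": 0.0, "ry": 0.0, "rz": 0.0, "hand": 0.15},
    {"x": 0.25, "y": 0.033, "z": 0.2, "rx": 0.0, "ry": 0.0, "rz": 0.0, "hand": 0.15},
    {"x": 0.25, "y": 0.033, "z": 0.45, "rx": 0.0, "ry": 0.0, "rz": 0.06, "hand": 0.15},
    {"x": 0.25, "y": 0.033, "z": 0.7, "rx": 0.0, "ry": 0.0, "rz": 0.13, "hand": 0.15},
  ],
)

```text
clock: 15.2
ee_pos: [0.6854, -0.1066, 0.1651]
ee_rot: [0.986, 0.168, 0.001, -0.003]
force: [1.5, -0.7, 0.3]
grip_width: 0.0361
```

```bash
python3 - <<'E'
from h import *
from workcell import arm
m,o,im=look(15)
cv2.imwrite('pics/scene15z.png',cv2.resize(arm.camera('scene')[150:280,60:320,::-1],None,fx=3,fy=3,interpolation=cv2.INTER_CUBIC))
cv2.imwrite('pics/top15z.png',cv2.resize(arm.camera('top')[130:260,195:450,::-1],None,fx=3,fy=3,interpolation=cv2.INTER_CUBIC))
E
```

```text
tcp [ 0.6854 -0.1066  0.1651] bench [ 83.7 -67.9] F [ 1.5 -0.7  0.3] jaw yaw -70.6 t 15.2 q7 -0.57
```

View pics/scene15z.png

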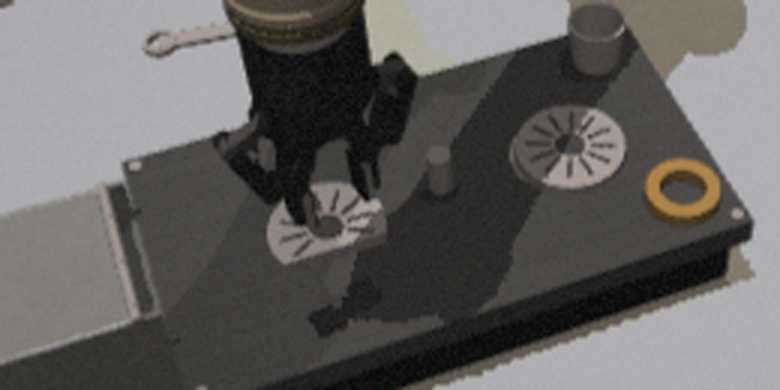

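View pics/top15z.png

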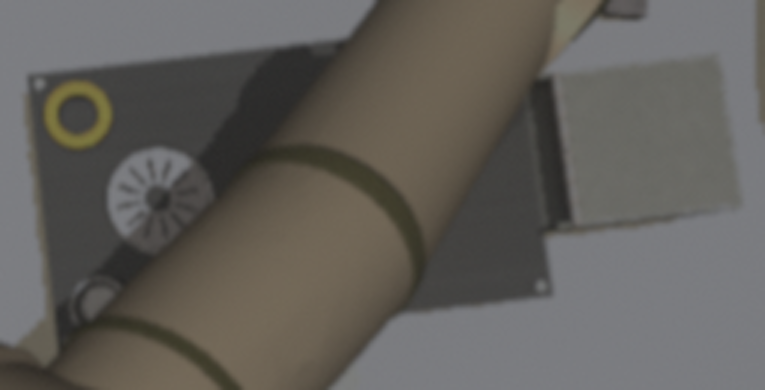

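```bash
python3 - <<'E'
from h import *
from workcell import arm
m=arm.camera_model('scene'); o=arm.observe()
f=lambda u,v:(tob(plane(m,(60+u/3-.33,150+v/3-.33),.092))*1e3).round(1)
print('hole',f(327,225),'flat ends',f(287,262),f(383,238))
for b in [(.008,-.008),(.008,-.1)]: w=tow(b); print(w.round(4),((w-o['ee_pos'][:2])/.15).round(3))
E
```

```text
hole [ 13.4 -68.4] flat ends [  36.2 -105.7] [ 41.8 -33.1]
[ 0.6026 -0.057 ] [-0.565  0.338]
[ 0.6146 -0.1482] [-0.485 -0.27 ]
```

Broken disc centre (13,-68.5), flat facing +x within about 4°. I'll move behind it, between it and the post, with the jaw along bench x.

Request:
move_arm(
  increments=[
    {"x": 0.0, "y": 0.08, "z": 0.1, "rx": 0.0, "ry": 0.0, "rz": 0.07, "hand": 0.15},
    {"x": -0.1, "y": 0.15, "z": 0.1, "rx": 0.0, "ry": 0.0, "rz": 0.14, "hand": 0.15},
    {"x": -0.2, "y": 0.2, "z": 0.1, "rx": 0.0, "ry": 0.0, "rz": 0.21, "hand": 0.15},
    {"x": -0.3, "y": 0.25, "z": 0.1, "rx": 0.0, "ry": 0.0, "rz": 0.28, "hand": 0.15},
    {"x": -0.4, "y": 0.3, "z": 0.1, "rx": 0.0, "ry": 0.0, "rz": 0.35, "hand": 0.15},
    {"x": -0.5, "y": 0.312, "z": 0.1, "rx": 0.0, "ry": 0.0, "rz": 0.42, "hand": 0.15},
    {"x": -0.543, "y": 0.312, "z": 0.1, "rx": 0.0, "ry": 0.0, "rz": 0.49, "hand": 0.15},
    {"x": -0.543, "y": 0.312, "z": 0.1, "rx": 0.0, "ry": 0.0, "rz": 0.56, "hand": 0.15},
    {"x": -0.543, "y": 0.312, "z": 0.1, "rx": 0.0, "ry": 0.0, "rz": 0.63, "hand": 0.15},
    {"x": -0.543, "y": 0.312, "z": 0.1, "rx": 0.0, "ry": 0.0, "rz": 0.7, "hand": 0.15},
    {"x": -0.543, "y": 0.312, "z": 0.1, "rx": 0.0, "ry": 0.0, "rz": 0.78, "hand": 0.15},
    {"x": -0.543, "y": 0.312, "z": 0.1, "rx": 0.0, "ry": 0.0, "rz": 0.85, "hand": 0.15},
  ],
)

```text
clock: 16.35
ee_pos: [0.6049, -0.0607, 0.1822]
ee_rot: [0.669, 0.743, 0.001, -0.006]
force: [-0.2, 0.6, 0.3]
grip_width: 0.0362
```

```bash
python3 - <<'E'
from h import *
m,o,im=look(16)
print(((tow((.009,-.011))-o['ee_pos'][:2])/.15).round(3), R.from_quat(o['ee_rot']).as_matrix().round(3)[:,2])
E
```

```text
tcp [ 0.6049 -0.0607  0.1822] bench [  9.8 -11.9] F [-0.2  0.6  0.3] jaw yaw 5.9 t 16.35 q7 0.42
[-0.006  0.005] [-0.008  0.01  -1.   ]
```

View pics/wrist16.png

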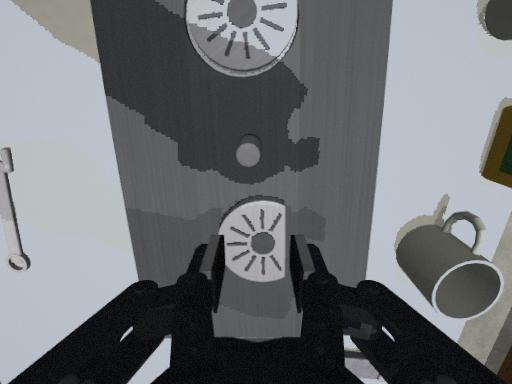

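The wrist view shows the post at (248,152) and the broken disc at (262,243), flat on the right. I'll shift 8 mm toward the post for clearance and descend.

Request:
move_arm(
  increments=[
    {"x": -0.01, "y": 0.055, "z": -0.15, "rx": 0.0, "ry": 0.0, "rz": 0.018, "hand": 0.15},
    {"x": -0.01, "y": 0.055, "z": -0.35, "rx": 0.0, "ry": 0.0, "rz": 0.018, "hand": 0.15},
    {"x": -0.01, "y": 0.055, "z": -0.52, "rx": 0.0, "ry": 0.0, "rz": 0.018, "hand": 0.15},
    {"x": -0.01, "y": 0.055, "z": -0.6, "rx": 0.0, "ry": 0.0, "rz": 0.018, "hand": 0.15},
  ],
)

```text
clock: 16.73
ee_pos: [0.6011, -0.0521, 0.0887]
ee_rot: [0.657, 0.753, -0.0, -0.008]
force: [-0.6, 0.1, -0.3]
grip_width: 0.0364
```

```bash
python3 - <<'E'
from h import *
from workcell import arm
m,o,im=look(17)
cv2.imwrite('pics/scene17z.png',cv2.resize(arm.camera('scene')[170:270,110:260,::-1],None,fx=5,fy=5,interpolation=cv2.INTER_CUBIC))
E
```

```text
tcp [ 0.6011 -0.0521  0.0887] bench [ 7.2 -2.9] F [-0.6  0.1 -0.3] jaw yaw 7.8 t 16.7333 q7 0.5
```

View pics/wrist17.png

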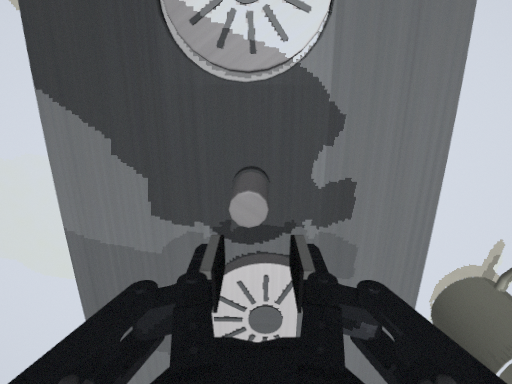

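View pics/scene17z.png

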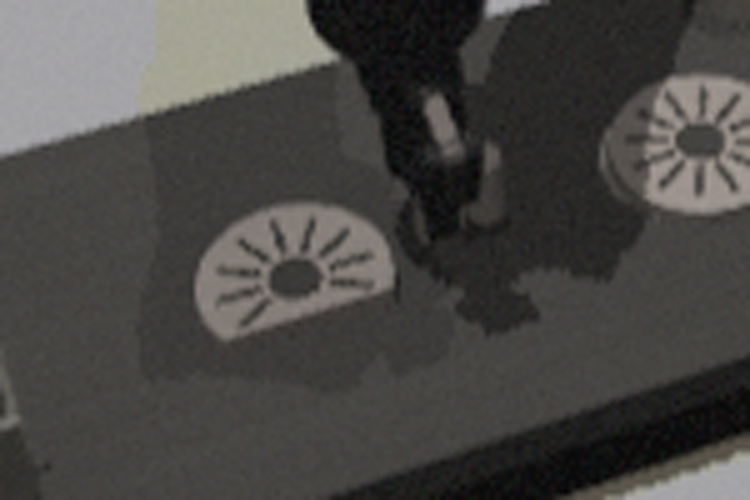

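Request:
move_arm(
  increments=[
    {"x": 0.008, "y": -0.01, "z": -0.06, "rx": 0.0, "ry": 0.0, "rz": 0.0, "hand": 0.15},
    {"x": 0.008, "y": -0.01, "z": -0.1, "rx": 0.0, "ry": 0.0, "rz": 0.0, "hand": 0.15},
    {"x": 0.008, "y": -0.01, "z": -0.13, "rx": 0.0, "ry": 0.0, "rz": 0.0, "hand": 0.15},
  ],
)

```text
clock: 17.08
ee_pos: [0.6031, -0.0542, 0.0703]
ee_rot: [0.657, 0.753, -0.0, -0.008]
force: [0.0, -0.1, 0.5]
grip_width: 0.0362
```

Request:
move_arm(
  increments=[
    {"x": 0.0, "y": 0.0, "z": -0.02, "rx": 0.0, "ry": 0.0, "rz": 0.0, "hand": 0.15},
    {"x": 0.0, "y": 0.0, "z": -0.035, "rx": 0.0, "ry": 0.0, "rz": 0.0, "hand": 0.15},
    {"x": 0.0, "y": 0.0, "z": -0.045, "rx": 0.0, "ry": 0.0, "rz": 0.0, "hand": 0.15},
  ],
)

```text
clock: 17.33
ee_pos: [0.6033, -0.0542, 0.0637]
ee_rot: [0.657, 0.753, -0.0, -0.008]
force: [-0.3, -0.0, -0.6]
grip_width: 0.0362
```

```bash
python3 - <<'E'
from h import *
from workcell import arm
m,o,im=look(18)
cv2.imwrite('pics/scene18z.png',cv2.resize(arm.camera('scene')[170:270,110:260,::-1],None,fx=5,fy=5,interpolation=cv2.INTER_CUBIC))
E
```

```text
tcp [ 0.6033 -0.0542  0.0637] bench [ 9.1 -5.3] F [-0.3 -0.  -0.6] jaw yaw 7.8 t 17.3333 q7 0.52
```

View pics/scene18z.png

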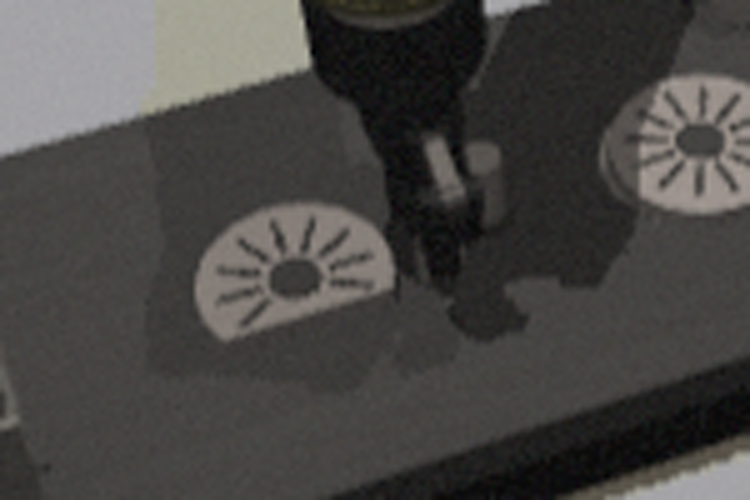

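Request:
move_arm(
  increments=[
    {"x": 0.002, "y": -0.02, "z": -0.015, "rx": 0.0, "ry": 0.0, "rz": 0.0, "hand": 0.15},
    {"x": 0.007, "y": -0.055, "z": -0.022, "rx": 0.0, "ry": 0.0, "rz": 0.0, "hand": 0.15},
    {"x": 0.014, "y": -0.11, "z": -0.022, "rx": 0.0, "ry": 0.0, "rz": 0.0, "hand": 0.15},
    {"x": 0.021, "y": -0.165, "z": -0.022, "rx": 0.0, "ry": 0.0, "rz": 0.0, "hand": 0.15},
    {"x": 0.028, "y": -0.22, "z": -0.022, "rx": 0.0, "ry": 0.0, "rz": 0.0, "hand": 0.15},
    {"x": 0.035, "y": -0.275, "z": -0.022, "rx": 0.0, "ry": 0.0, "rz": 0.0, "hand": 0.15},
  ],
)

```text
clock: 17.93
ee_pos: [0.6083, -0.0965, 0.0603]
ee_rot: [0.658, 0.753, -0.0, -0.008]
force: [-0.1, 2.7, -1.0]
grip_width: 0.0364
```

```bash
python3 - <<'E'
from h import *
from workcell import arm
m,o,im=look(19)
cv2.imwrite('pics/scene19z.png',cv2.resize(arm.camera('scene')[170:290,40:220,::-1],None,fx=4.4,fy=4.4,interpolation=cv2.INTER_CUBIC))
E
```

```text
tcp [ 0.6083 -0.0965  0.0603] bench [  8.5 -47.9] F [-0.1  2.7 -1. ] jaw yaw 7.8 t 17.9333 q7 0.58
```

View pics/scene19z.png

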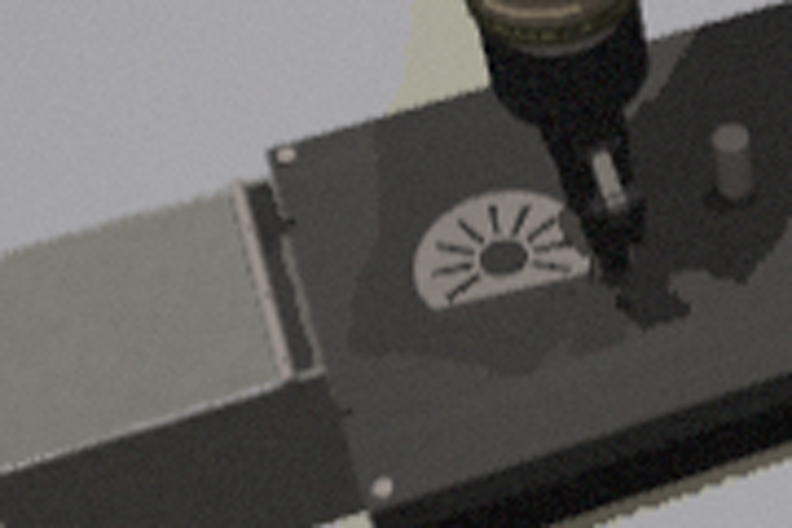

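View pics/wrist19.png

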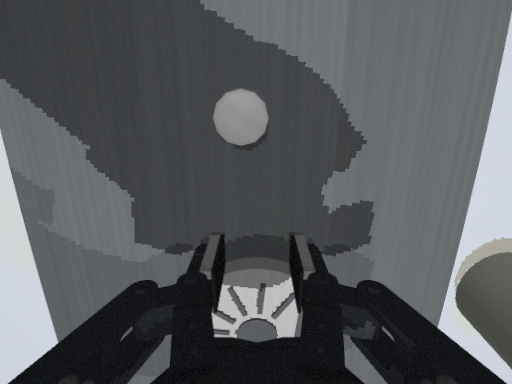

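Request:
move_arm(
  increments=[
    {"x": 0.007, "y": -0.05, "z": 0.0, "rx": 0.0, "ry": 0.0, "rz": 0.0, "hand": 0.15},
    {"x": 0.013, "y": -0.1, "z": 0.0, "rx": 0.0, "ry": 0.0, "rz": 0.0, "hand": 0.15},
    {"x": 0.02, "y": -0.15, "z": 0.0, "rx": 0.0, "ry": 0.0, "rz": 0.0, "hand": 0.15},
    {"x": 0.026, "y": -0.2, "z": 0.0, "rx": 0.0, "ry": 0.0, "rz": 0.0, "hand": 0.15},
    {"x": 0.033, "y": -0.25, "z": 0.0, "rx": 0.0, "ry": 0.0, "rz": 0.0, "hand": 0.15},
    {"x": 0.04, "y": -0.3, "z": 0.0, "rx": 0.0, "ry": 0.0, "rz": 0.0, "hand": 0.15},
    {"x": 0.046, "y": -0.35, "z": 0.0, "rx": 0.0, "ry": 0.0, "rz": 0.0, "hand": 0.15},
    {"x": 0.053, "y": -0.4, "z": 0.0, "rx": 0.0, "ry": 0.0, "rz": 0.0, "hand": 0.15},
  ],
)

```text
clock: 18.7
ee_pos: [0.6164, -0.159, 0.0605]
ee_rot: [0.659, 0.753, -0.001, -0.007]
force: [0.8, 1.9, 0.1]
grip_width: 0.0363
```

```bash
python3 - <<'E'
from h import *
from workcell import arm
m,o,im=look(20)
cv2.imwrite('pics/scene20z.png',cv2.resize(arm.camera('scene')[170:290,20:200,::-1],None,fx=4.4,fy=4.4,interpolation=cv2.INTER_CUBIC))
E
```

```text
tcp [ 0.6164 -0.159   0.0605] bench [   8.4 -110.9] F [0.8 1.9 0.1] jaw yaw 7.6 t 18.7 q7 0.65
```

View pics/scene20z.png

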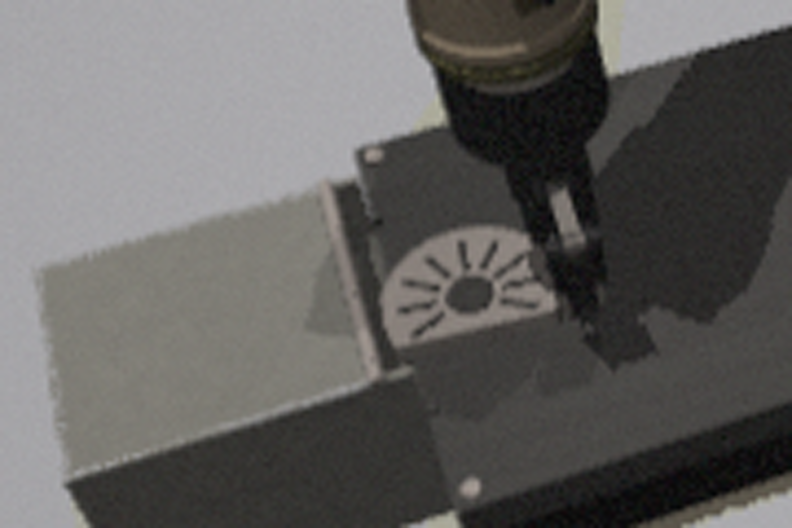

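The broken disc is lined up with the mouth, leading edge at the plate's end. I'll push on through the flap.

Request:
move_arm(
  increments=[
    {"x": 0.005, "y": -0.04, "z": 0.0, "rx": 0.0, "ry": 0.0, "rz": 0.0, "hand": 0.15},
    {"x": 0.011, "y": -0.08, "z": 0.0, "rx": 0.0, "ry": 0.0, "rz": 0.0, "hand": 0.15},
    {"x": 0.016, "y": -0.12, "z": 0.0, "rx": 0.0, "ry": 0.0, "rz": 0.0, "hand": 0.15},
    {"x": 0.021, "y": -0.16, "z": 0.0, "rx": 0.0, "ry": 0.0, "rz": 0.0, "hand": 0.15},
    {"x": 0.026, "y": -0.2, "z": 0.0, "rx": 0.0, "ry": 0.0, "rz": 0.0, "hand": 0.15},
    {"x": 0.032, "y": -0.24, "z": 0.0, "rx": 0.0, "ry": 0.0, "rz": 0.0, "hand": 0.15},
    {"x": 0.037, "y": -0.28, "z": 0.0, "rx": 0.0, "ry": 0.0, "rz": 0.0, "hand": 0.15},
    {"x": 0.042, "y": -0.32, "z": 0.0, "rx": 0.0, "ry": 0.0, "rz": 0.0, "hand": 0.15},
  ],
)

```text
clock: 19.47
ee_pos: [0.6231, -0.2078, 0.0609]
ee_rot: [0.659, 0.752, -0.0, -0.007]
force: [-0.4, 7.0, 6.9]
grip_width: 0.0363
```

```bash
python3 - <<'E'
from h import *
from workcell import arm
m,o,im=look(21)
cv2.imwrite('pics/scene21z.png',cv2.resize(arm.camera('scene')[170:290,20:200,::-1],None,fx=4.4,fy=4.4,interpolation=cv2.INTER_CUBIC))
E
```

```text
tcp [ 0.6231 -0.2078  0.0609] bench [   8.7 -160.2] F [-0.4  7.   6.9] jaw yaw 7.6 t 19.4667 q7 0.7
```

View pics/scene21z.png

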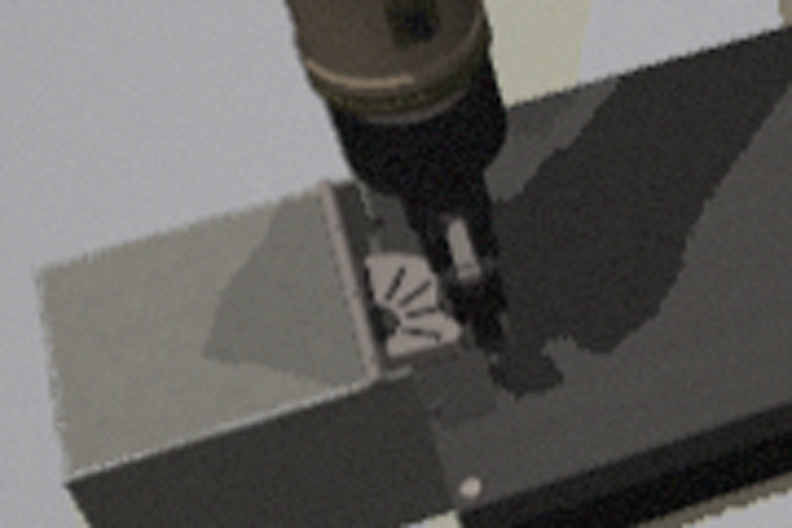

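The disc is entering under the flap at 7 N. I'll continue.

Request:
move_arm(
  increments=[
    {"x": 0.004, "y": -0.03, "z": 0.0, "rx": 0.0, "ry": 0.0, "rz": 0.0, "hand": 0.15},
    {"x": 0.008, "y": -0.06, "z": 0.0, "rx": 0.0, "ry": 0.0, "rz": 0.0, "hand": 0.15},
    {"x": 0.012, "y": -0.09, "z": 0.0, "rx": 0.0, "ry": 0.0, "rz": 0.0, "hand": 0.15},
    {"x": 0.016, "y": -0.12, "z": 0.0, "rx": 0.0, "ry": 0.0, "rz": 0.0, "hand": 0.15},
  ],
)

```text
clock: 19.9
ee_pos: [0.6256, -0.2288, 0.0612]
ee_rot: [0.66, 0.751, -0.001, -0.006]
force: [-0.1, -0.2, 0.3]
grip_width: 0.0361
```

```bash
python3 - <<'E'
from h import *
from workcell import arm
m,o,im=look(22)
cv2.imwrite('pics/scene22z.png',cv2.resize(arm.camera('scene')[170:290,20:200,::-1],None,fx=4.4,fy=4.4,interpolation=cv2.INTER_CUBIC))
E
```

```text
tcp [ 0.6256 -0.2288  0.0612] bench [   8.4 -181.3] F [-0.1 -0.2  0.3] jaw yaw 7.4 t 19.9 q7 0.72
```

View pics/scene22z.png

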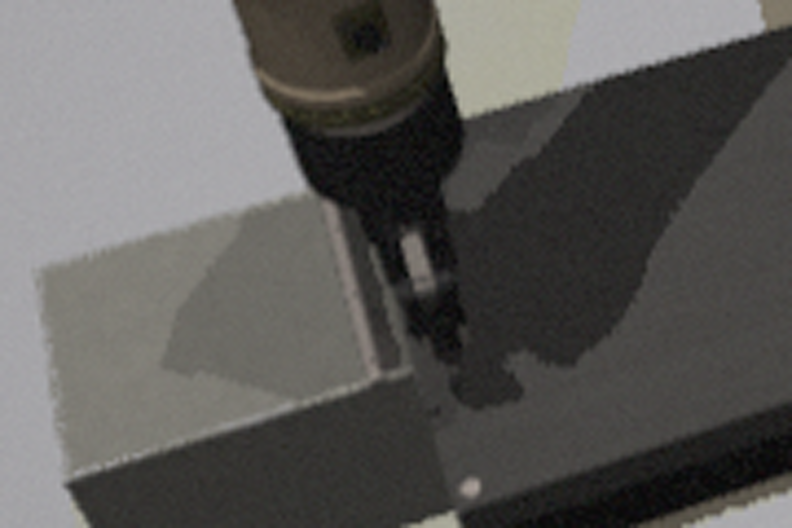

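The disc has dropped out of sight and the force is zero. I'll retreat and check the mouth.

Request:
move_arm(
  increments=[
    {"x": -0.013, "y": 0.1, "z": 0.0, "rx": 0.0, "ry": 0.0, "rz": 0.0, "hand": 0.15},
    {"x": -0.026, "y": 0.2, "z": 0.1, "rx": 0.0, "ry": 0.0, "rz": 0.0, "hand": 0.15},
    {"x": -0.04, "y": 0.3, "z": 0.3, "rx": 0.0, "ry": 0.0, "rz": 0.0, "hand": 0.15},
    {"x": -0.04, "y": 0.4, "z": 0.55, "rx": 0.0, "ry": 0.0, "rz": 0.0, "hand": 0.15},
    {"x": -0.04, "y": 0.4, "z": 0.8, "rx": 0.0, "ry": 0.0, "rz": 0.0, "hand": 0.15},
    {"x": -0.04, "y": 0.4, "z": 0.95, "rx": 0.0, "ry": 0.0, "rz": 0.0, "hand": 0.15},
  ],
)

```text
clock: 20.5
ee_pos: [0.6204, -0.1668, 0.2071]
ee_rot: [0.659, 0.752, 0.0, -0.005]
force: [0.0, 0.4, 0.1]
grip_width: 0.0363
```

Request:
move_arm(
  increments=[
    {"x": -0.2, "y": 0.2, "z": 0.2, "rx": 0.0, "ry": 0.0, "rz": 0.0, "hand": 0.15},
    {"x": -0.4, "y": 0.45, "z": 0.4, "rx": 0.0, "ry": 0.0, "rz": 0.0, "hand": 0.15},
    {"x": -0.6, "y": 0.7, "z": 0.5, "rx": 0.0, "ry": 0.0, "rz": 0.0, "hand": 0.15},
    {"x": -0.8, "y": 0.95, "z": 0.5, "rx": 0.0, "ry": 0.0, "rz": 0.0, "hand": 0.15},
    {"x": -0.8, "y": 0.98, "z": 0.5, "rx": 0.0, "ry": 0.0, "rz": 0.0, "hand": 0.15},
  ],
)

```text
clock: 20.92
ee_pos: [0.5001, -0.0202, 0.2824]
ee_rot: [0.659, 0.752, 0.001, -0.005]
force: [0.5, 1.3, 1.0]
grip_width: 0.0367
```

Request:
move_arm(
  increments=[
    {"x": -0.05, "y": 0.25, "z": 0.0, "rx": 0.0, "ry": 0.0, "rz": 0.0, "hand": 0.15},
    {"x": -0.1, "y": 0.5, "z": 0.0, "rx": 0.0, "ry": 0.0, "rz": 0.0, "hand": 0.15},
    {"x": -0.15, "y": 0.75, "z": 0.0, "rx": 0.0, "ry": 0.0, "rz": 0.0, "hand": 0.15},
    {"x": -0.15, "y": 0.98, "z": 0.0, "rx": 0.0, "ry": 0.0, "rz": 0.0, "hand": 0.15},
    {"x": -0.15, "y": 0.98, "z": 0.0, "rx": 0.0, "ry": 0.0, "rz": 0.0, "hand": 0.15},
  ],
)

```text
clock: 21.33
ee_pos: [0.476, 0.1349, 0.2822]
ee_rot: [0.655, 0.755, 0.002, -0.006]
force: [0.1, 0.8, -0.2]
grip_width: 0.0363
```

```bash
python3 - <<'E'
from h import *
from workcell import arm
s=arm.camera('scene')[:,:,::-1];t=arm.camera('top')[:,:,::-1]; cv2.imwrite('pics/top23.png',t)
cv2.imwrite('pics/scene23z.png',cv2.convertScaleAbs(cv2.resize(s[140:300,20:320],None,fx=2.6,fy=2.6,interpolation=cv2.INTER_CUBIC),alpha=1.3))
cv2.imwrite('pics/scene23m.png',cv2.convertScaleAbs(cv2.resize(s[200:280,70:150],None,fx=7,fy=7,interpolation=cv2.INTER_CUBIC),alpha=2.2))
cv2.imwrite('pics/scene0m.png',cv2.convertScaleAbs(cv2.resize(cv2.imread('pics/scene0.png')[200:280,70:150],None,fx=7,fy=7,interpolation=cv2.INTER_CUBIC),alpha=2.2))
cv2.imwrite('pics/top23z.png',cv2.resize(t[130:260,195:450],None,fx=3,fy=3,interpolation=cv2.INTER_CUBIC))
m=arm.camera_model('top')
for z in (.086,):
  for o in blobs(t,m,[[211,159],[361,142],[374,224],[219,243]],85,zs=(z,)):
    c,r=fitc(o[0]);print((tob(c)*1e3).round(1),(r*1e3).round(1))
print(arm.observe()['ee_pos'],arm.observe()['clock'])
E
```

```text
[-70.4 183. ] 43.7
[ 7.4 21.8] 9.8
[  5.4 130.5] 39.0
[ 83.9 197.3] 28.4
[0.47663692 0.1288282  0.28218566] 21.4333
```

View pics/scene23z.png

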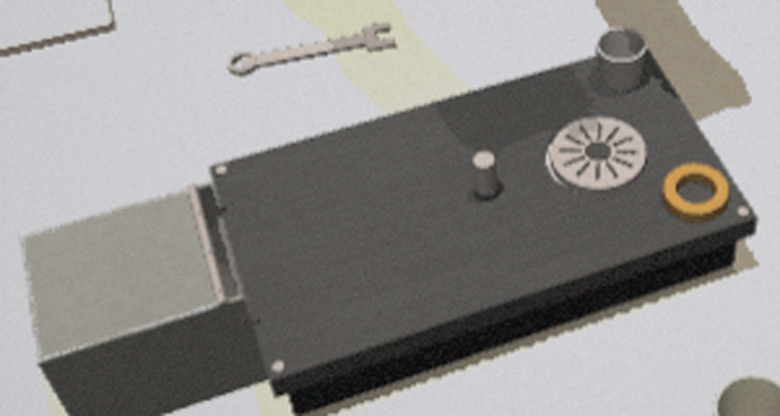

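View pics/scene23m.png

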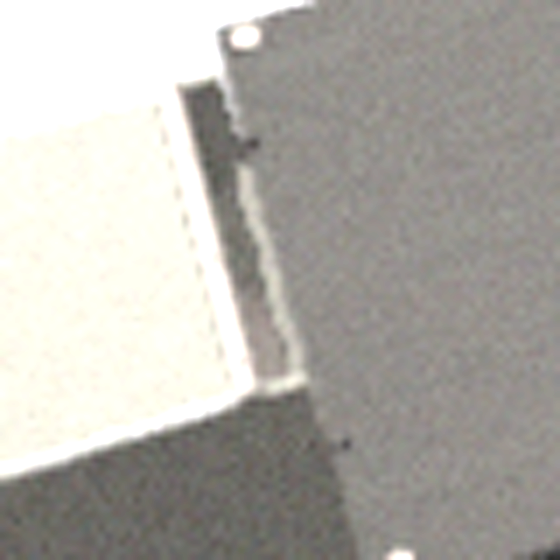

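View pics/scene0m.png

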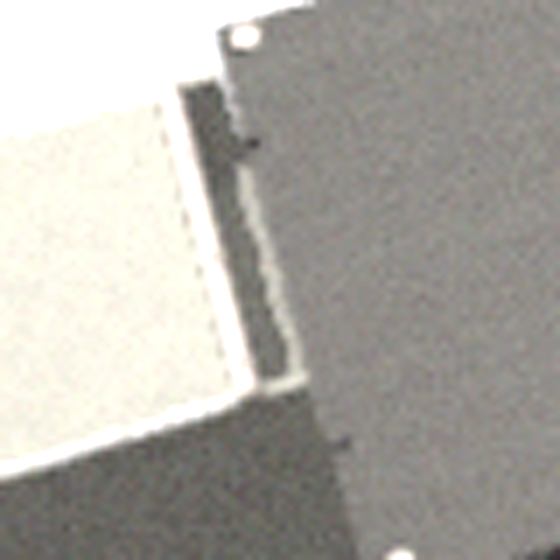

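View pics/top23z.png

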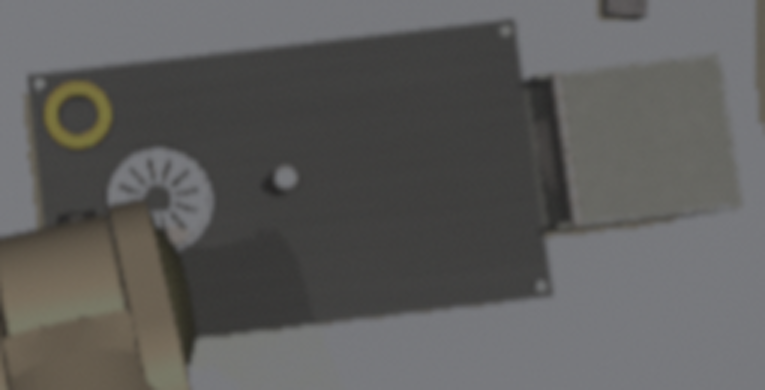

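The plate is clear and the whole disc seated, but a lighter patch shows in the mouth gap (at (265,340) in the zoom) that was not there before. I'll look into the mouth with the wrist camera.

Request:
move_arm(
  increments=[
    {"x": 0.08, "y": -0.25, "z": 0.0, "rx": 0.0, "ry": 0.0, "rz": 0.0, "hand": 0.15},
    {"x": 0.16, "y": -0.5, "z": 0.0, "rx": 0.0, "ry": 0.0, "rz": 0.0, "hand": 0.15},
    {"x": 0.24, "y": -0.75, "z": 0.0, "rx": 0.0, "ry": 0.0, "rz": 0.0, "hand": 0.15},
    {"x": 0.33, "y": -0.98, "z": 0.0, "rx": 0.0, "ry": 0.0, "rz": 0.0, "hand": 0.15},
  ],
)

```text
clock: 21.77
ee_pos: [0.5255, -0.0214, 0.2823]
ee_rot: [0.658, 0.753, 0.001, -0.005]
force: [0.2, 1.4, 0.7]
grip_width: 0.0362
```

Request:
move_arm(
  increments=[
    {"x": 0.08, "y": -0.25, "z": 0.0, "rx": 0.0, "ry": 0.0, "rz": 0.0, "hand": 0.15},
    {"x": 0.16, "y": -0.5, "z": 0.0, "rx": 0.0, "ry": 0.0, "rz": 0.0, "hand": 0.15},
    {"x": 0.24, "y": -0.75, "z": 0.0, "rx": 0.0, "ry": 0.0, "rz": 0.0, "hand": 0.15},
    {"x": 0.33, "y": -0.98, "z": 0.0, "rx": 0.0, "ry": 0.0, "rz": 0.0, "hand": 0.15},
  ],
)

```text
clock: 22.1
ee_pos: [0.574, -0.1722, 0.2824]
ee_rot: [0.659, 0.752, 0.0, -0.005]
force: [0.2, 0.7, 0.6]
grip_width: 0.036
```

Request:
move_arm(
  increments=[
    {"x": 0.1, "y": -0.25, "z": 0.0, "rx": 0.0, "ry": 0.0, "rz": 0.0, "hand": 0.15},
    {"x": 0.2, "y": -0.5, "z": 0.0, "rx": 0.0, "ry": 0.0, "rz": 0.0, "hand": 0.15},
    {"x": 0.3, "y": -0.75, "z": 0.0, "rx": 0.0, "ry": 0.0, "rz": 0.0, "hand": 0.15},
    {"x": 0.35, "y": -0.9, "z": -0.1, "rx": 0.0, "ry": 0.0, "rz": 0.0, "hand": 0.15},
    {"x": 0.35, "y": -0.9, "z": -0.2, "rx": 0.0, "ry": 0.0, "rz": 0.0, "hand": 0.15},
  ],
)

```text
clock: 22.52
ee_pos: [0.6254, -0.3157, 0.2524]
ee_rot: [0.662, 0.75, -0.001, -0.003]
force: [-1.2, 0.2, -0.9]
grip_width: 0.0363
```

```bash
python3 - <<'E'
from h import *
m,o,im=look(24)
print(proj(m,[*tow((0,-.2)),.08]),proj(m,[*tow((0,-.215)),.116]))
cv2.imwrite('pics/w24b.png',cv2.convertScaleAbs(np.ascontiguousarray(im),alpha=1.8))
E
```

```text
tcp [ 0.6254 -0.3157  0.2524] bench [  -3.1 -267.4] F [-1.2  0.2 -0.9] jaw yaw 7.1 t 22.5167 q7 0.77
[261.46399336 107.10778874] [261.75493816 123.64331712]
```

View pics/w24b.png

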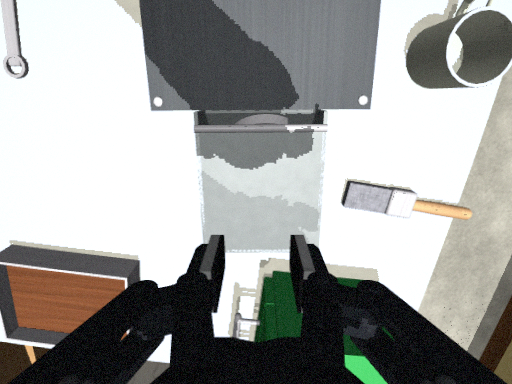

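```bash
python3 - <<'E'
from h import *
im=cv2.imread('pics/wrist24.png')
cv2.imwrite('pics/w24z.png',cv2.convertScaleAbs(cv2.resize(im[95:140,185:340],None,fx=5,fy=5,interpolation=cv2.INTER_CUBIC),alpha=2.2,beta=10))
E
```

```text
(no output)
```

View pics/w24z.png

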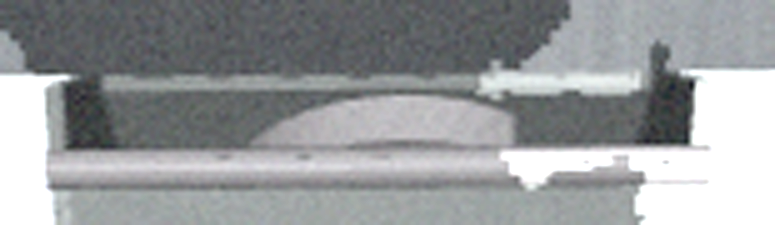

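A piece of the disc is visible in the gap. I'll cast rays to find its height.

```bash
python3 - <<'E'
from h import *
from workcell import arm
mw=arm.camera_model('wrist'); ms=arm.camera_model('scene')
f=lambda u,v:(185+u/5-.4,95+v/5-.4)
g=lambda u,v:(70+u/7-.43,200+v/7-.43)
for z in (.09,.08,.06,.04,.02,.005):
    print(z,'W arc top',(tob(plane(mw,f(395,95),z))*1e3).round(0),'L',(tob(plane(mw,f(250,143),z))*1e3).round(0),'R',(tob(plane(mw,f(515,143),z))*1e3).round(0),'| S upper',(tob(plane(ms,g(250,300),z))*1e3).round(0),'S low L',(tob(plane(ms,g(258,380),z))*1e3).round(0),'S low R',(tob(plane(ms,g(290,370),z))*1e3).round(0))
print('edge check', [(tob(plane(mw,f(u,80),.08))*1e3).round(1) for u in(105,640)],'roof', [(tob(plane(mw,f(u,150),.12))*1e3).round(1) for u in(60,690)])
s=arm.camera('scene')[:,:,::-1]
cv2.imwrite('pics/scene24m.png',cv2.convertScaleAbs(cv2.resize(s[205:265,85:125],None,fx=13,fy=10,interpolation=cv2.INTER_CUBIC),alpha=2.6))
E
```

```text
0.09 W arc top [   0. -201.] L [ -32. -211.] R [  27. -212.] | S upper [   7. -212.] S low L [  39. -216.] S low R [  39. -206.]
0.08 W arc top [   0. -202.] L [ -33. -212.] R [  28. -212.] | S upper [  -2. -212.] S low L [  31. -216.] S low R [  31. -206.]
0.06 W arc top [   1. -203.] L [ -34. -214.] R [  29. -214.] | S upper [ -18. -213.] S low L [  15. -217.] S low R [  15. -207.]
0.04 W arc top [   1. -204.] L [ -36. -216.] R [  31. -216.] | S upper [ -35. -214.] S low L [  -1. -218.] S low R [  -1. -208.]
0.02 W arc top [   1. -205.] L [ -38. -217.] R [  33. -218.] | S upper [ -52. -215.] S low L [ -18. -219.] S low R [ -18. -209.]
0.005 W arc top [   1. -206.] L [ -39. -219.] R [  34. -219.] | S upper [ -65. -216.] S low L [ -30. -220.] S low R [ -30. -209.]
edge check [array([ -65. , -198.1]), array([  55.3, -198.7])] roof [array([ -67.4, -209.9]), array([  59. , -210.4])]
```

View pics/scene24m.png

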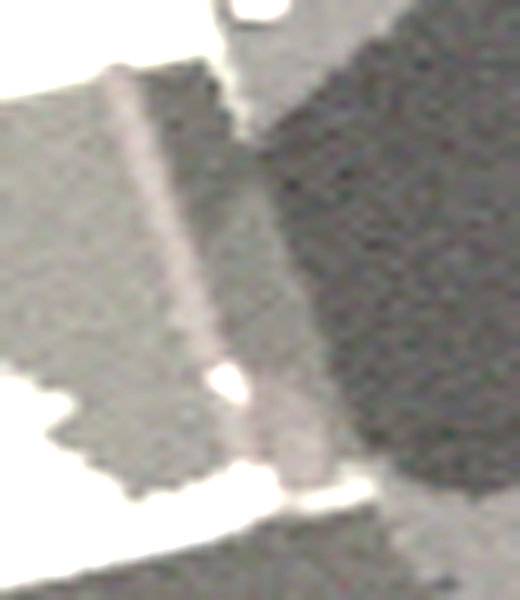

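Rays put the visible part of the disc at z≈0.04–0.06, below the plate's top and the flap's lower edge, leaning on the chute. I'll tilt the wrist camera to look squarely at the flap.

Request:
move_arm(
  increments=[
    {"x": -0.02, "y": 0.12, "z": 0.03, "rx": -0.06, "ry": -0.008, "rz": 0.0, "hand": 0.15},
    {"x": -0.04, "y": 0.24, "z": 0.03, "rx": -0.13, "ry": -0.017, "rz": 0.0, "hand": 0.15},
    {"x": -0.06, "y": 0.36, "z": 0.03, "rx": -0.2, "ry": -0.026, "rz": 0.0, "hand": 0.15},
    {"x": -0.06, "y": 0.45, "z": 0.03, "rx": -0.27, "ry": -0.035, "rz": 0.0, "hand": 0.15},
    {"x": -0.06, "y": 0.45, "z": 0.03, "rx": -0.34, "ry": -0.045, "rz": 0.0, "hand": 0.15},
    {"x": -0.06, "y": 0.45, "z": 0.03, "rx": -0.41, "ry": -0.054, "rz": 0.0, "hand": 0.15},
    {"x": -0.06, "y": 0.45, "z": 0.03, "rx": -0.44, "ry": -0.058, "rz": 0.0, "hand": 0.15},
  ],
)

```text
clock: 23.2
ee_pos: [0.6155, -0.2364, 0.2534]
ee_rot: [0.62, 0.708, -0.226, 0.252]
force: [-0.5, 1.0, -1.5]
grip_width: 0.0362
```

```bash
python3 - <<'E'
from h import *
m,o,im=look(25); print(m['xyz'],tob(m['xyz']))
cv2.imwrite('pics/w25b.png',cv2.convertScaleAbs(np.ascontiguousarray(im),alpha=1.8))
for y,z in ((-.2,.08),(-.215,.083),(-.215,.116)): print([proj(m,[*tow((x,y)),z]).round(0).tolist() for x in(-.06,.06)])
E
```

```text
tcp [ 0.6155 -0.2364  0.2534] bench [  -2.6 -187.5] F [-0.5  1.  -1.5] jaw yaw 7.4 t 23.2 q7 0.05
[ 0.59376576 -0.07083858  0.32783427] [-0.00255756 -0.02053538]
[[202.0, 73.0], [323.0, 74.0]]
[[204.0, 88.0], [320.0, 88.0]]
[[200.0, 110.0], [324.0, 110.0]]
```

View pics/w25b.png

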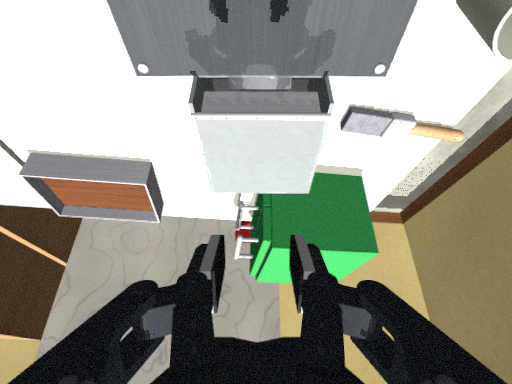

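```bash
python3 - <<'E'
from h import *
im=cv2.imread('pics/wrist25.png')
cv2.imwrite('pics/w25z.png',cv2.convertScaleAbs(cv2.resize(im[60:130,180:340],None,fx=5,fy=5,interpolation=cv2.INTER_CUBIC),alpha=1.9,beta=10))
E
```

```text
(no output)
```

View pics/w25z.png

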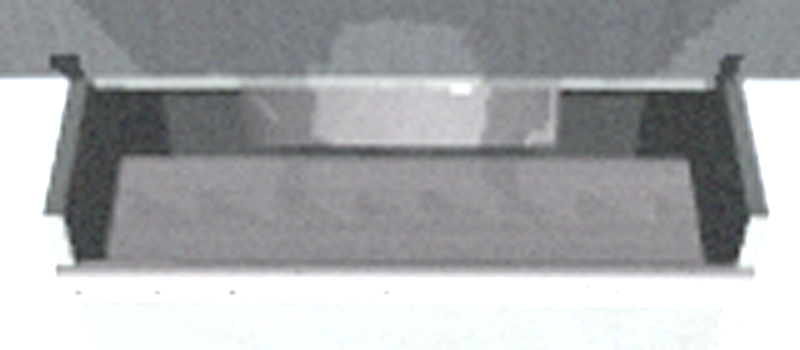

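In the tilted view the flap's edges sit at rows 91 and 113. Those for a shut flap are predicted at 88 and 110, so it is shut. The disc lies on the chute under it, wholly below the plate edge. Now a last check of the other things.

```bash
python3 - <<'E'
from h import *
from workcell import arm
t=arm.camera('top')[:,:,::-1]; s=arm.camera('scene')[:,:,::-1]; m=arm.camera_model('top')
for o in blobs(t,m,[[211,159],[300,149],[310,232],[219,243]],85,zs=(.086,.092)):
    c,r=fitc(o[0]);print((tob(c)*1e3).round(1),(r*1e3).round(1))
cv2.imwrite('pics/top26.png',cv2.resize(t[60:270,90:450],None,fx=2.2,fy=2.2))
cv2.imwrite('pics/scene26.png',cv2.resize(s,None,fx=1.5,fy=1.5))
s0=cv2.imread('pics/scene0.png').astype(int)
d=abs(s.astype(int)-s0).max(2)
for n,(x0,y0,x1,y1) in dict(jar=(335,135,385,190),tin=(245,148,272,172),ring=(270,198,305,226)).items(): print(n,'mean diff',d[y0:y1,x0:x1].mean().round(1))
E
```

```text
[ 12.4 140.8] 32.8
[65.9 76.6] 18.4
[-14.6  87.1] 100.7
[ 83.9 197.3] 28.5
[102.   38.5] 10.8
jar mean diff 13.9
tin mean diff 16.4
ring mean diff 10.2
```

View pics/top26.png

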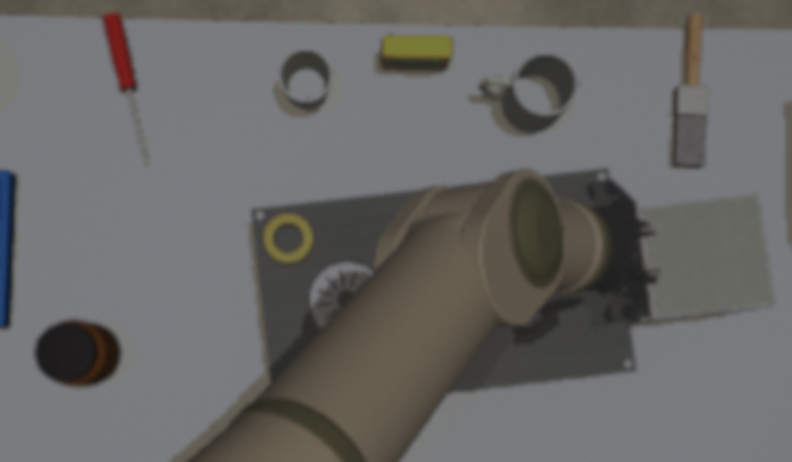

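View pics/scene26.png

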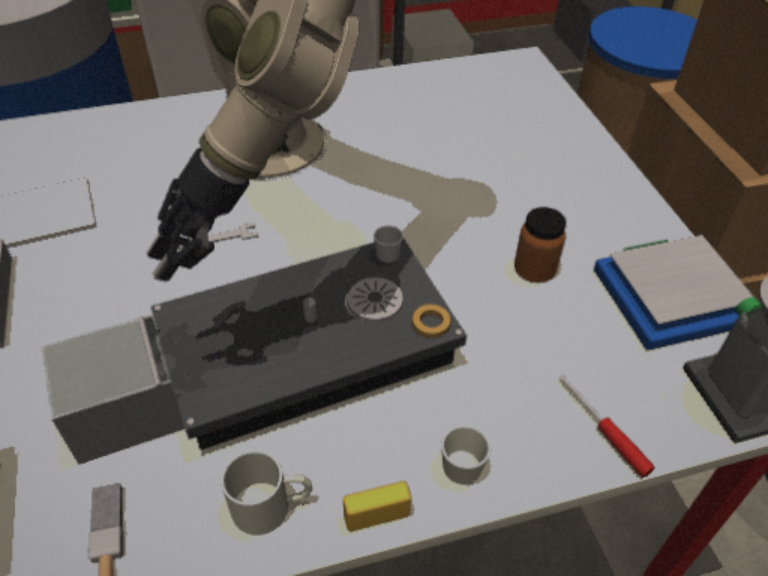

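```bash
python3 - <<'E'
from workcell import arm
print(arm.observe()['clock'],arm.finish_job())
E
```

```text
the job is handed in; nothing more can be done
23.35 None
```

I slid both discs as asked, the whole one first, and handed the job in at 23.4 s.

- **Whole disc:** I pushed it along the plate past the post, then diagonally into the pocket. In the wrist view its centre lies within about 0.5 mm of the pocket's centre. Its fitted radius is right only at the seated height (86 mm), and a thin gap shows all round it.
- **Broken disc:** I pushed it sideways on its straight edge, then straight off the plate's end through the flap. It is wholly below the plate's top, leaning on the chute; part of it shows through the gap in front of the flap. I saw it lean but did not see its lower edge resting on the floor.
- **Flap:** a tilted wrist view puts its edges within 3 pixels of where a shut flap should be, so I take it as shut.
- **Tin, spacer ring and jar:** none looks moved in the last pictures. The ring still measures where it started, within about 1 mm. I checked the tin and jar only by eye, because the arm covered the tin in the last top view.

My first push passed over the whole disc without touching it, because the half-open fingertips stand about 25 mm behind the TCP. I lowered the tool and repeated the push. The highest force I read was about 10 N.

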